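Lift a marzipan slab with the turner and square it up on the wire cutter

TASK

Slide the turner under the marzipan slab on the baking sheet, lift the slab on its blade and lay it gently, chocolate side down and not dropped, on the slotted bed of the wire cutter, a short edge towards the back stop. Push it home so that it lies flush against both the back stop and the side stop, and lay the turner down flat on the bench, clear of the cutter. Leave the other things on the bench where they are.

Things in the scene. Friction and masses are not known exactly. Their poses are not given: they have to be found in the camera images.
- turner: cranked pastry turner, 0.22 kg, flat on the bench, free. Origin: centre of the blade's underside, +x to the nose, +z up. Steel blade 100 (x) by 90 (y) mm, 2 mm thick throughout. At the heel (x = -50) a strap 26 mm wide rises, leaning back, to a level beech handle 22 wide (y), 24 tall, axis 50 mm above the blade's underside, from x = -62 to -182, hanging free
- turner_grip (a point): grasp point on the turner's handle axis, 88 mm behind and 50 mm above the turner's origin, same axes; pinch the 22 mm width from above
- turner_nose (a point): middle of the lower front edge of the blade, 50 mm ahead of the turner's origin. Blade and slab are slippery on each other (friction 0.2 to 0.3): the slab slides off a blade pitched nose-down by 20 degrees or more, its other contacts grip about twice as well
- slab: stiff chilled slab, cream marzipan on dark chocolate, about 0.22 kg, 110 (x) by 100 (y) by 16 mm. Origin: centre of its underside. The lowest 4 mm (chocolate) are bevelled in at 45 degrees all round, so a blade can enter under its edge. Starts on the baking sheet, short edges nearly parallel to the sheet's back rim, 15 to 50 mm in front of it
- tray: dark steel baking sheet, fixed, 220 (x) by 260 (y) mm, left or right of the turner. Origin: centre of its underside, on the bench; floor 2 mm thick. Rims 14 mm high at the back (+x, inner face x = +107 mm) and both sides (y = +-127); the -x edge, towards the robot, is open. A slab pushed along +x stops at the back rim, and the blade then slips under it
- cutter: wire slab cutter, fixed: white base 250 by 250 mm, slotted aluminium bed, flat top 50 mm above the bench (x -115 to +105, y -112 to +112 mm). Origin: centre of its underside, on the bench; +x away from the robot. Wire frame swung back, fixed, all beyond x = +115 mm, up to 250 mm high. With the slab home its origin is at x = +40, y = +35, z = 50 mm
- cutter_corner (a point): where the inner faces of the two blue plastic stop bars (12 mm above the bed) meet at bed height: 95 mm ahead (+x) and 85 mm to +y of the cutter's origin, same axes. The back stop runs along y over the whole bed, the side stop along x on the +y (robot's left) side, 190 mm long
- brush: pastry brush with beech handle, 190 mm long, 20 mm high, lying on the bench; origin at the middle of its underside; leave alone
- scoop: white measuring scoop, 62 mm wide, 35 mm high, with a wooden handle to -x; origin under the cup; leave alone
- jar: amber glass jar with a steel cap, 76 mm wide, 110 mm high; origin under its middle; leave alone
- bar: square steel confectioner's bar, 12 by 12 by 250 mm (x), lying on the bench; origin at the middle of its underside; leave alone
- scraper: bench scraper lying flat, 134 by 150 mm, beech grip 22 mm high at -x; origin near the middle of its underside; leave alone
Not all that is in view belongs to the job. Leave any green look-alike of the slab alone.

How it is judged (in metres and radians):
On the way, in this order (a step that is already met when the one before it is completed fails the run):
1. the slab rides on the turner's blade, lifted clear of the sheet, with no finger on it (height (world z) of slab above 0.03 m and contact force between turner and slab above 0.5 N and contact force between the fingers and slab below 0.3 N and contact force between tray and slab below 0.1 N and z of slab in the frame of turner between 0 and 0.008 m), for 0.3 s.
2. the slab lies flat on the cutter's bed and the turner is out from under it (z of slab in the frame of cutter between 0.048 and 0.053 m and angle between slab's own z axis and vertical below 0.04 rad and contact force between turner and slab below 0.05 N), for 0.2 s.
At the end, for the whole second after the job is handed in: The slab lies flat on the cutter's bed, marzipan up, its middle within 3 mm of where it is when flush against both stops and square to them within 0.04 rad, at rest; the turner lies flat on the bench (or sheet), at rest, not touching the cutter (x of slab in the frame of cutter between 0.037 and 0.042 m and y of slab in the frame of cutter between 0.032 and 0.037 m and z of slab in the frame of cutter between 0.048 and 0.053 m and angle between slab's own z axis and vertical below 0.04 rad and angle between the x axis of slab and the x axis of cutter, either way round below 0.04 rad and linear speed of each of slab, turner below 0.02 m/s and height (world z) of turner below 0.006 m and angle between turner's own z axis and vertical below 0.06 rad and contact force between turner and cutter below 0.05 N).
It fails at once if the slab is dropped, thrown or turned over (faster than 0.8 m/s or tilted more than 0.8 rad) (linear speed of slab above 0.8 m/s or angle between slab's own z axis and vertical above 0.8 rad).
It fails at once if a bystander is moved more than 30 mm (distance of any of brush, scoop, jar, bar, scraper from where it was at the start of the episode above 0.03 m).
It also fails if it takes over 72 s, if anything falls off the work surface, if the arm or the gripper's body presses on something with over 40 N, if the wrist force passes 120 N, or if a joint passes its speed limit or range.

ROBOT

A 6-joint arm with a two-finger parallel gripper is mounted at the origin on the work surface. World frame = base frame: x ahead of the robot, y to its left, z up, the work surface at z = 0. Lengths are in mm, angles in rad, forces in N, time in s.
With the tool pointing down it reaches from about 350 to 975 mm from the base axis. Payload 7.1 kg.
Tool frame: the origin (TCP) lies midway between the tips of the shut fingers; the grasp point (between the pads) lies 19 mm behind it (ctrl.grasp_offset is the distance from the TCP to the grasp point, in mm); z points along the fingers, y is the line along which they close (so a half turn about z gives the same grasp; the last joint's range is limited). The gripper opens to 88 mm and grips with 3 to 60 N. Pads are 20 mm wide; open, the fingers measure 115 mm over their backs; the gripper's body (75 mm by 178 mm) begins 61 mm behind the grasp point.
Start: joints at [-1.147, 0.423, 1.63, -0, 1.089, -0.019], TCP at [267.809, -564.697, 222.675] pointing down, gripper open.
Joint ranges: [-3, 3], [-0.9, 2.11], [0.09, 2.58], [-1.31, 4.45], [0.11, 2.69], [-2.54, 2.54]. Speed limits (rad/s): [2.39, 2.39, 3.01, 3.14, 3.14, 3.14].

INTERFACE

Orientations are given as a rotation vector (axis times angle).
In Python, from workcell import ctrl gives the robot as it stands. The module is installed in compiled form; this text tells all that it offers.
- The arm moves only by the tool servo_tool, never from a script. Its argument "rows" is a list of rows, each a list of 7 numbers: the turn, a rotation vector about the tool's x, y, z as a fraction of full scale, then the shift along the tool's x, y, z as a fraction of full scale, then the finger opening in mm, from 0 to 87.8. A call has 1 to 10 rows; each row is the pose to reach, as a shift and turn from the pose commanded when the call began, along the tool's axes at that moment; what a row does not reach only later rows make up. Full scale, the value 1, is 20 cm for a shift and 1.5 rad for a turn. A row lasts 1/8 s, in which the tool goes at most 62.5 mm and 10.7 degrees, less where a joint would pass 70% of its speed; a pose out of reach is approached as far as the arm can. A call with a number of a shift or a turn outside -1 to 1 is refused whole. A call with a gripper value outside its range is refused whole. The fingers move at their own pace and stop on an object; the grip force is fixed at half the most. Time passes only in rows, so rows that repeat a pose let the fingers close. It gives the time, the measured TCP pose, the force, the opening and the grip force at its end, in the units of the state.
- ctrl.get_obs(): the state, without advancing time (a new reading comes with each control period).
- ctrl.get_image(name): name is "scene" or "side" or "wrist"; returns (picture, depth): 384x512x3 uint8, red, green, blue; 384x512 float32, mm along the optical axis (not along the pixel's ray), 0 where there is no reading.
- ctrl.camera_info(name): a dict with "intrinsics" (3x3 intrinsics, pixels), "R" (3x3) and "t" (3): a world point X has camera coordinates R X + t. Camera axes: x right, y down, z forward; pixel columns grow to the right and rows downward; lengths in mm; the calibration is good to about 2 mm. A picture is of the moment at which its call begins: read the wrist's pose just before it. camera_info takes no time and is no camera call; for the wrist camera it gives the pose at the moment of the call.
- ctrl.close_job(): hands the job in; it is judged then, once.
The state is a dict: "t": time; "qpos": joint angles; "qvel": joint speeds; "joint_torque": joint torques, N m; "ee_pos": TCP position; "orientation": TCP orientation; "ft_force": force on the tool from outside, world axes, zero at the start; "moment": the same for the moment, N m; "width": finger opening in mm; "grasp_force": force on a finger pad.
Only numpy, scipy, OpenCV 4.12 (cv2) and the standard library are available. Lean on these libraries where they do the work, as an engineer would, in place of code of your own. Each camera call takes 0.05 s, during which the arm holds its last target. There are 200 camera calls.

## Working session

There is one attempt and no reset: what is moved stays moved. The work goes in short steps, Python scripts to look and compute and a tool call to move; the robot and the scene stay as the last step left them, time stands still between calls to the robot, and variables do not carry over. Pictures are saved under pics/ and viewed, at most 10 in all, crops included, and the job is handed in when it is done.

Besides the shell and the picture viewer there is one more tool, called as name(argument=value, ...), one argument or row to a line, values as JSON. servo_tool: Moves the arm, as the interface text tells. Its arguments: {"type":"object","properties":{"rows":{"type":"array","items":{"type":"array","items":{"type":"number"}}}},"required":["rows"]}

```bash
mkdir -p pics; cat > h.py <<'E'
import numpy as np, cv2
from scipy.spatial.transform import Rotation as Rn
from workcell import ctrl
def snap(n,save):
    ci=ctrl.camera_info(n); im,d=ctrl.get_image(n)
    cv2.imwrite(f'pics/{save}.png',im[:,:,::-1]); np.savez(f'pics/{save}.npz',im=im,d=d,K=ci['intrinsics'],R=ci['R'],t=ci['t'])
def load(s): return np.load(f'pics/{s}.npz')
def cloud(f):
    d=f['d'];v,u=np.mgrid[:d.shape[0],:d.shape[1]];K=f['K']
    X=np.stack([(u-K[0,2])/K[0,0]*d,(v-K[1,2])/K[1,1]*d,d],-1)
    return (X-f['t'])@f['R']   # R^T (X-t)
E
python3 - <<'E'
from h import *
o=ctrl.get_obs();print(o['ee_pos'],o['orientation'],o['width'],ctrl.grasp_offset)
for n in('scene','side'):
    snap(n,n+'0')
a=cv2.imread('pics/scene0.png');b=cv2.imread('pics/side0.png')
cv2.imwrite('pics/both.png',cv2.resize(np.vstack([a,b]),(800,1200))[:1200]); 
cv2.imwrite('pics/sceneL.png',cv2.resize(a,(800,600)));cv2.imwrite('pics/sideL.png',cv2.resize(b,(800,600)))
E
```

```text
[ 267.58708693 -564.22501642  221.92390972] [-3.06350501e+00 -6.89541567e-01  4.64514807e-04] 88.09646250421743 18.700000000000003
```

View pics/sceneL.png

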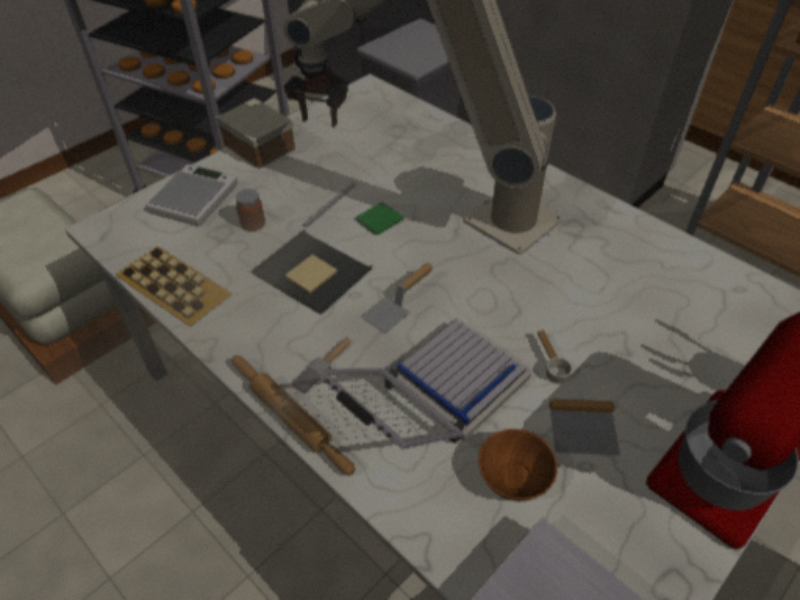

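View pics/sideL.png

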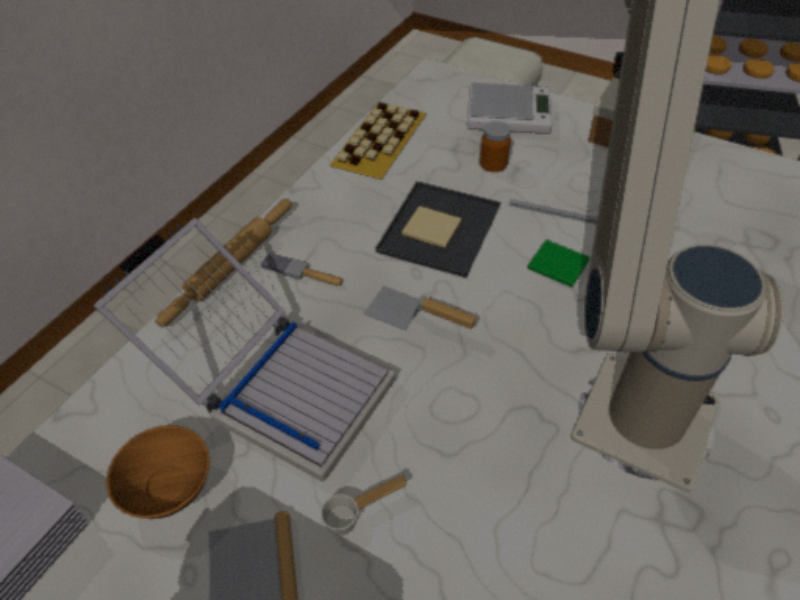

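The scene view shows the cream slab on the dark sheet at (311,273), the turner with its blade at (385,315) and handle at (418,275), and the cutter at (460,370) with its blue stops. The green look-alike at (380,218), off the sheet, is not the slab. The offset spatula/brush at (330,365) is not the turner either: it is smaller and its handle is low.

```bash
python3 - <<'E'
from h import *
P={'scene0':dict(slab=(311,273),trayNW=(300,232),bladec=(385,315),handleend=(430,266),handlefront=(405,286),stopcorner=(463,415),bedc=(460,368),bowl=(517,465),spat=(318,368),jar=(250,196),green=(380,218)),
'side0':dict(slab=(432,227),bladec=(393,307),handleend=(474,320),handlefront=(424,304),stopcorner=(230,403),bedc=(312,395),spat=(285,265),spath=(340,281),bar0=(512,203),scoop=(340,512))}
for s,q in P.items():
    c=cloud(load(s))
    for k,(u,v) in q.items():
        u=int(u*.64);v=int(v*.64);w=c[v-1:v+2,u-1:u+2].reshape(-1,3);print(s,k,np.median(w,0).round(0))
    f=load(s);hsv=cv2.cvtColor(f['im'],cv2.COLOR_RGB2HSV)
    # cream slab
    m=(c[...,2]>12)&(c[...,2]<30)&(hsv[...,0]>12)&(hsv[...,0]<30)&(hsv[...,1]>50)
    n,l,st,ce=cv2.connectedComponentsWithStats(m.astype('uint8'))
    for i in range(1,n):
        if st[i,4]>150:
            p=c[l==i];r=cv2.minAreaRect(p[:,:2].astype('float32'));print(s,'cream',st[i,4],ce[i]/.64,r,np.median(p[:,2]))
    m=(hsv[...,0]>105)&(hsv[...,0]<125)&(hsv[...,1]>150)&(c[...,2]>40)&(c[...,2]<75)
    p=c[m];r=cv2.minAreaRect(p[:,:2].astype('float32'));print(s,'blue',m.sum(),r,np.median(p[:,2]))
E
```

```text
scene0 slab [ 586. -264.   14.]
scene0 trayNW [ 496. -419.   10.]
scene0 bladec [549.  -9.   5.]
scene0 handleend [371.  -6.  62.]
scene0 handlefront [471.  -5.  60.]
scene0 stopcorner [674. 370.  62.]
scene0 bedc [571. 274.  51.]
scene0 bowl [659. 520.   7.]
scene0 spat [797.   8.  23.]
scene0 jar [ 559. -555.  111.]
scene0 green [ 288. -290.   17.]
scene0 cream 843 [167.76764531 279.64857651] ((881.2783203125, -523.6026611328125), (142.11314392089844, 289.8988342285156), 8.88149642944336) 21.711753121945193
scene0 cream 419 [310.32965394 271.8973747 ] ((588.8417358398438, -263.6432800292969), (117.30313110351562, 108.25469207763672), 0.9857838153839111) 18.829948937473603
scene0 cream 253 [581.35499012 403.5326087 ] ((432.1143798828125, 536.7369995117188), (27.07235336303711, 147.03587341308594), 41.150596618652344) 20.89592482124256
scene0 blue 191 ((632.760986328125, 321.69879150390625), (150.7819366455078, 273.665283203125), 44.665809631347656) 61.802568269158705
side0 slab [ 579. -258.   18.]
side0 bladec [544. -10.   3.]
side0 handleend [365. -17.  59.]
side0 handlefront [468.
[... 278 characters left out ...]
.2113494873047, 284.84423828125), 6.878545761108398) 21.511660465925356
side0 cream 588 [430.95238095 225.56069303] ((585.029541015625, -264.1877136230469), (111.63145446777344, 107.13768005371094), 4.165356636047363) 18.426463171842162
side0 cream 883 [161.4630521  474.97168743] ((687.5726928710938, 531.6439819335938), (121.11285400390625, 120.29093933105469), 66.04586791992188) 19.475796090338108
side0 cream 542 [284.93138838 556.07702952] ((430.0497131347656, 535.5139770507812), (23.853717803955078, 144.0308837890625), 40.717796325683594) 21.643499486657717
side0 blue 503 ((632.9135131835938, 318.2237548828125), (160.57130432128906, 291.4339904785156), 43.78803634643555) 61.25969823522721
```

servo_tool(
  rows=[
    [0,0,0.295,0.98,-0.36,-0.65,87],
    [0,0,0.295,0.98,-0.36,-0.65,87],
    [0,0,0.295,0.98,-0.36,-0.65,87],
    [0,0,0.295,0.98,-0.36,-0.65,87],
    [0,0,0.295,0.98,-0.36,-0.65,87],
    [0,0,0.295,0.98,-0.36,-0.65,87],
  ],
)

```text
t: 0.85
ee_pos: [413.5, -415.5, 351.8]
orientation: [-3.141, -0.001, 0.002]
ft_force: [-0.1, -0.5, -1.1]
width: 87.3
grasp_force: 0.0
```

```bash
cat >> h.py <<'E'
def delta(p=None,yaw=0,pitch=0,frm=None):
    """fractions to reach TCP world p with tool x along world yaw, down; pitch>0 = turner nose down. frm: commanded (pos,R)"""
    o=ctrl.get_obs();q=np.array(o['ee_pos']);R=Rn.from_rotvec(o['orientation'])
    T=Rn.from_euler('z',yaw)*Rn.from_euler('y',pitch)*Rn.from_euler('x',np.pi)
    w=(R.inv()*T).as_rotvec()/1.5; s=R.inv().apply(np.array(p)-q)/200
    return w.round(3),s.round(3)
E
python3 - <<'E'
from h import *
o=ctrl.get_obs();print(o['t'],o['ee_pos'],Rn.from_rotvec(o['orientation']).as_matrix().round(3),o['width'])
ci=ctrl.camera_info('wrist');print(ci['intrinsics'],ci['R'].round(3),'cam at',-ci['R'].T@ci['t'])
print(delta([450,-200,340]))
E
```

```text
0.85 [ 413.52554994 -415.49889647  351.83145741] [[ 1.     0.001 -0.001]
 [ 0.001 -1.     0.001]
 [-0.001 -0.001 -1.   ]] 87.26869851691416
[[292.71656223   0.         252.24638163]
 [  0.         292.71656223 192.65130056]
 [  0.           0.           1.        ]] [[ 0.001 -1.     0.   ]
 [-0.957 -0.001  0.291]
 [-0.291 -0.    -0.957]] cam at [ 494.22982795 -416.10823918  513.87770176]
(array([-0.   ,  0.001,  0.001]), array([ 0.183, -1.077,  0.06 ]))
```

servo_tool(
  rows=[
    [0,0,0,0.75,-0.8,0.5,87],
    [0,0,0,0.75,-0.8,0.5,87],
    [0,0,0,0.75,-0.8,0.5,87],
    [0,0,0,0.75,-0.8,0.5,87],
    [0,0,0,0.75,-0.8,0.5,87],
    [0,0,0,0.75,-0.8,0.5,87],
    [0,0,0,0.75,-0.8,0.5,87],
  ],
)

```text
t: 1.72
ee_pos: [563.2, -257.3, 253.0]
orientation: [3.141, -0.003, 0.0]
ft_force: [-0.1, 0.0, 0.4]
width: 87.1
grasp_force: 0.0
```

```bash
python3 - <<'E'
from h import *
snap('wrist','w1'); print(ctrl.get_obs()['ee_pos'])
f=load('w1');c=cloud(f);im=f['im']
cv2.imwrite('pics/w1L.png',cv2.resize(im[:,:,::-1],(800,600),interpolation=cv2.INTER_CUBIC))
E
```

```text
[ 563.31136572 -257.1899469   253.24803373]
```

View pics/w1L.png

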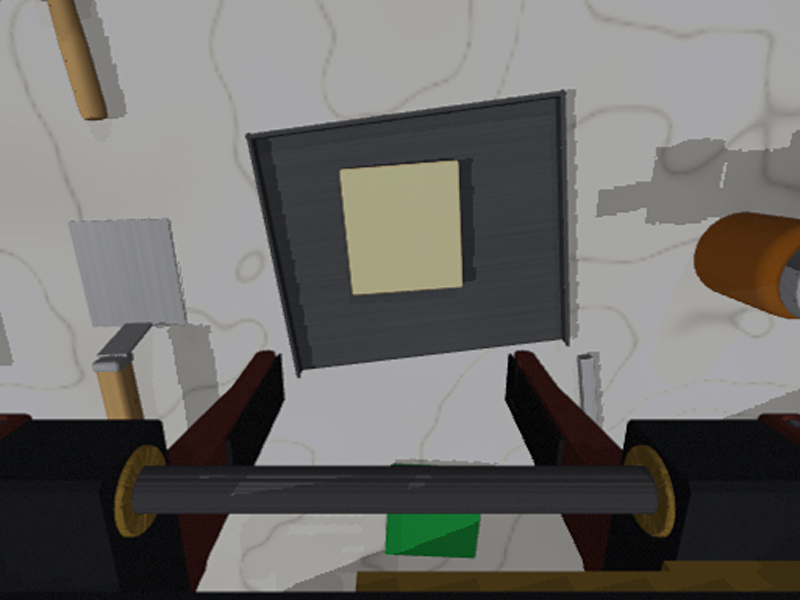

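This wrist view shows the cream slab with top corners at (340,170), (458,160), (462,287), (352,295). The sheet's back rim runs (247,135)–(565,92). The turner blade corners are (69,222), (168,218), (185,323), (95,326).

```bash
cat >> h.py <<'E'
def plane(f,u,v,z):
    K=f['K'];r=np.stack([(np.array(u,float)-K[0,2])/K[0,0],(np.array(v,float)-K[1,2])/K[1,1],np.ones(len(u))],-1)@f['R']
    C=-f['R'].T@f['t'];return C+r*((z-C[2])/r[:,2])[:,None]
E
python3 - <<'E'
from h import *
f=load('w1');c=cloud(f);hsv=cv2.cvtColor(f['im'],cv2.COLOR_RGB2HSV)
def q(pts,z):
    p=np.array(pts)*.64;return plane(f,p[:,0],p[:,1],z)
def rep(n,P):
    d=[np.linalg.norm(P[i]-P[(i+1)%4]).round(1) for i in range(4)]
    print(n,P[:,:2].round(1).tolist(),'mean',P.mean(0).round(1),'edges',d)
rep('slab',q([(340,170),(458,160),(462,287),(352,295)],18))
rep('tray rimtop back/front',q([(247,135),(565,92),(569,344),(300,375)],14))
rep('blade',q([(69,222),(168,218),(185,323),(95,326)],2))
m=((hsv[...,0]>15)&(hsv[...,0]<40)&(hsv[...,1]>40)&(hsv[...,2]>60)).astype('uint8')
m[:, :200]=0; m[:,320:]=0; m[:95]=0;m[200:]=0
k=np.argwhere(m)[:,::-1]+.0;P=plane(f,k[:,0],k[:,1],18);r=cv2.minAreaRect(P[:,:2].astype('float32'));print('slab mask',m.sum(),r,'depth z',np.median(c[m>0][:,2]))
# blade mask via depth? handle top
h=(c[...,2]>52)&(c[...,2]<75)&(c[...,1]>-60)&(c[...,1]<40)&(c[...,0]<520);print('handle',h.sum(),cv2.fitLine(c[h][:,:2].astype('float32'),cv2.DIST_L2,0,.01,.01).ravel(),c[h].min(0),c[h].max(0))
for n in ((30,200),(130,270),(430,340),(650,350)): 
    print(c[int(n[1]*.64),int(n[0]*.64)].round(1))
E
```

```text
slab [[637.9, -213.2], [645.6, -311.4], [536.5, -319.2], [529.3, -220.1]] mean [ 587.3 -266.    18. ] edges [np.float64(98.5), np.float64(109.4), np.float64(99.4), np.float64(108.8)]
tray rimtop back/front [[665.7, -137.0], [697.8, -396.1], [479.5, -423.1], [448.0, -167.4]] mean [ 572.8 -280.9   14. ] edges [np.float64(261.1), np.float64(220.0), np.float64(257.7), np.float64(219.8)]
blade [[593.3, 33.0], [596.7, -56.2], [497.1, -58.0], [494.3, 28.7]] mean [545.4 -13.1   2. ] edges [np.float64(89.2), np.float64(99.5), np.float64(86.7), np.float64(99.1)]
slab mask 6065 ((587.8716430664062, -265.41790771484375), (110.05886840820312, 100.52820587158203), 4.211648464202881) depth z 17.94840054055396
handle 754 [ 9.9747294e-01  7.1047440e-02  4.5929721e+02 -1.7899355e+01] [425.8576463  -27.42270355  52.01269481] [484.99802771  -3.13976651  63.59713389]
[612.4  66.2  -1.2]
[550.5 -14.3   2.5]
[ 479.6 -292.6    0.7]
[ 467.7 -508.4    1.1]
```

servo_tool(
  rows=[
    [0,0,0,0,-0.95,-0.2,87],
    [0,0,0,0,-0.95,-0.2,87],
    [0,0,0,0,-0.95,-0.2,87],
    [0,0,0,0,-0.95,-0.2,87],
  ],
)

```text
t: 2.28
ee_pos: [564.2, -63.5, 294.5]
orientation: [-3.142, -0.005, -0.004]
ft_force: [-0.2, -0.6, 0.3]
width: 87.1
grasp_force: 0.0
```

servo_tool(
  rows=[
    [0,0,0,0,-0.95,0,87],
    [0,0,0,0,-0.95,0,87],
    [0,0,0,0,-0.95,0,87],
    [0,0,0,0,-0.95,0,87],
    [0,0,0,0,-0.95,0,87],
  ],
)

```text
t: 2.9
ee_pos: [564.1, 123.1, 292.6]
orientation: [3.141, -0.0, -0.0]
ft_force: [1.6, -0.1, -0.8]
width: 87.1
grasp_force: 0.0
```

```bash
python3 - <<'E'
from h import *
snap('wrist','w2'); print(ctrl.get_obs()['ee_pos'],ctrl.get_obs()['t'])
f=load('w2');im=f['im']
cv2.imwrite('pics/w2L.png',cv2.resize(im[:,:,::-1],(800,600),interpolation=cv2.INTER_CUBIC))
print(delta([463,-17,120],.045))
E
```

```text
[564.096479   122.57515863 292.64083772] 2.95
(array([ 0.   ,  0.   , -0.031]), array([-0.505,  0.698,  0.864]))
```

View pics/w2L.png

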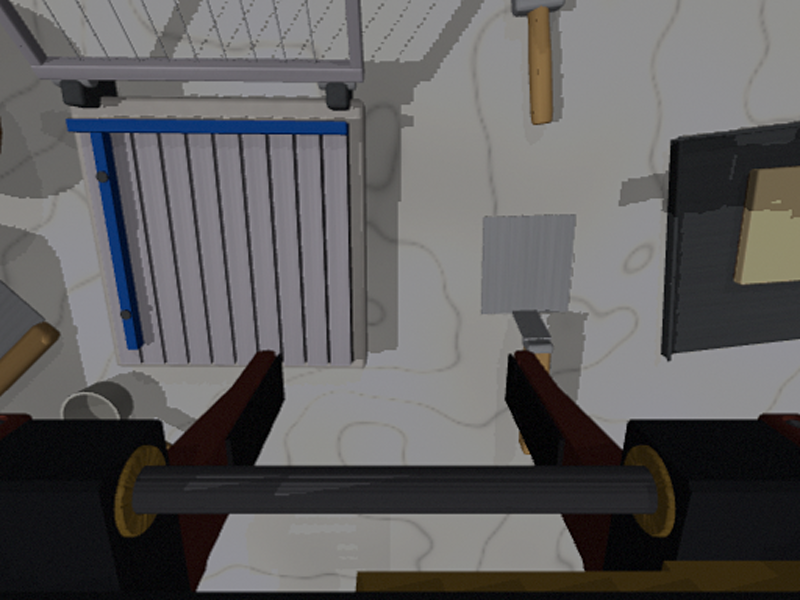

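The wrist view shows the cutter with its back stop along (70–348, 125–135). The side stop runs from (107,134) to (141,346), and the turner blade is at (482–576, 214–313). Both blue inner faces end at bed level on the side facing the camera, so I can fit those edges.

```bash
python3 - <<'E'
from h import *
f=load('w2');c=cloud(f);hsv=cv2.cvtColor(f['im'],cv2.COLOR_RGB2HSV)
m=(hsv[...,0]>100)&(hsv[...,0]<128)&(hsv[...,1]>120)
us=np.arange(int(125*.64),int(340*.64));vs=[np.where(m[:130,u])[0].max()+.5 for u in us if m[:130,u].any()]
us=[u for u in us if m[:130,u].any()]
P=plane(f,us,vs,50);a=np.polyfit(P[:,1],P[:,0],1);print('back x=',a,'yaw',-a[0],np.std(P[:,0]-np.polyval(a,P[:,1])))
vv=[v for v in range(int(145*.64),int(340*.64)) if m[v,:130].any()];uu=[np.where(m[v,:130])[0].max()+.5 for v in vv]
Q=plane(f,uu,vv,50);b=np.polyfit(Q[:,0],Q[:,1],1);print('side y=',b,'yaw',b[0],np.std(Q[:,1]-np.polyval(b,Q[:,0])))
x=(a[1]+a[0]*b[1])/(1-a[0]*b[0]);y=np.polyval(b,x);print('corner',x,y)
p=np.array([(482,217),(576,214),(572,313),(482,313)])*.64;B=plane(f,p[:,0],p[:,1],2);print('blade',B.round(1).tolist(),B.mean(0))
h=(c[...,2]>50)&(c[...,2]<70)&(c[...,1]>-60)&(c[...,1]<40)&(c[...,0]<485)&(c[...,0]>400);print('handle',h.sum(),c[h].min(0),c[h].max(0))
for x0,x1 in((425,445),(445,465),(465,482)):
    s=h&(c[...,0]>x0)&(c[...,0]<x1)
    if s.any(): print(x0,np.percentile(c[s][:,1],[2,50,98]))
E
```

```text
back x= [1.00875226e-02 6.65555147e+02] yaw -0.010087522622337851 0.34063890493094573
side y= [-9.09255385e-03  3.65403326e+02] yaw -0.0090925538543723 0.39977253950630876
corner 669.1797836167666 359.31877322582665
blade [[593.5, 35.9, 2.0], [596.4, -56.0, 2.0], [494.3, -63.6, 2.0], [494.4, 30.4, 2.0]] [544.65792235 -13.33095194   2.        ]
handle 213 [455.19396758 -25.73827855  50.15881824] [484.98287005  -2.0350822   64.44273021]
445 [-23.67182103 -21.91321875 -18.23480075]
465 [-23.99434275 -15.44245028  -2.21889774]
```

servo_tool(
  rows=[
    [0,0,-0.025,-0.5,0.7,0.55,60],
    [0,0,-0.025,-0.5,0.7,0.55,60],
    [0,0,-0.025,-0.5,0.7,0.55,60],
    [0,0,-0.025,-0.5,0.7,0.55,60],
    [0,0,-0.025,-0.5,0.7,0.55,60],
  ],
)

```text
t: 3.58
ee_pos: [463.9, -17.3, 182.7]
orientation: [-3.141, -0.054, 0.0]
ft_force: [1.1, 0.5, 0.6]
width: 60.2
grasp_force: 0.0
```

```bash
python3 - <<'E'
from h import *
snap('wrist','w3'); print(ctrl.get_obs()['ee_pos'])
f=load('w3');im=f['im'];c=cloud(f)
cv2.imwrite('pics/w3L.png',cv2.resize(im[:,:,::-1],(800,600),interpolation=cv2.INTER_CUBIC))
print(delta([463,-17,31],.04))
E
```

```text
[465.13753177 -16.49030933 183.43713633]
(array([ 0.   , -0.001, -0.003]), array([-0.012,  0.002,  0.762]))
```

View pics/w3L.png

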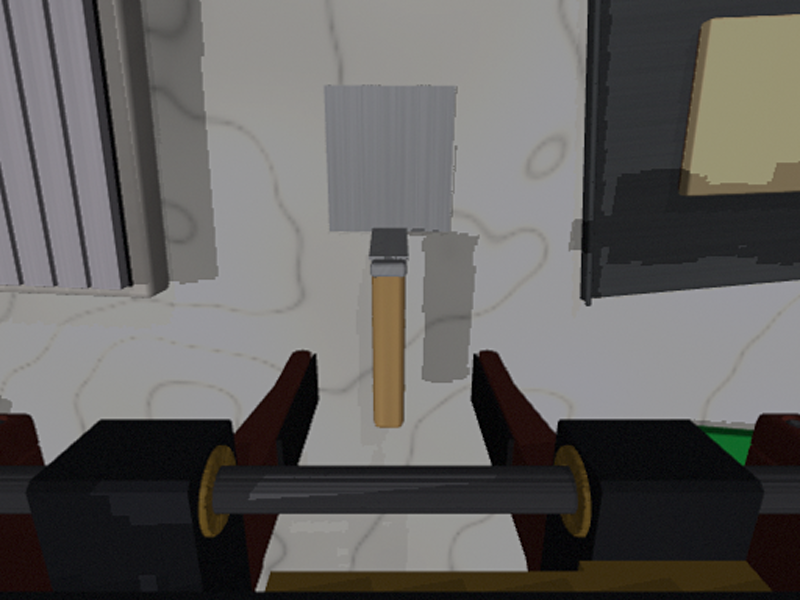

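The gripper is above the turner handle, which spans (375–405, 275–425) and lines up with the tool's x axis. I'll go down now.

servo_tool(
  rows=[
    [0,0,0,-0.01,0,0.3,60],
    [0,0,0,-0.01,0,0.55,60],
    [0,0,0,-0.01,0,0.7,60],
    [0,0,0,-0.01,0,0.762,60],
    [0,0,0,-0.01,0,0.762,60],
    [0,0,0,-0.01,0,0.762,10],
    [0,0,0,-0.01,0,0.762,10],
    [0,0,0,-0.01,0,0.762,10],
    [0,0,0,-0.01,0,0.762,10],
    [0,0,0,-0.01,0,0.762,10],
  ],
)

```text
t: 4.88
ee_pos: [462.1, -15.8, 30.6]
orientation: [-3.141, -0.059, -0.001]
ft_force: [-1.5, 0.7, 4.9]
width: 22.0
grasp_force: 29.9
```

```bash
python3 - <<'E'
from h import *
f=load('w3');p=np.array([(325,86),(456,87),(452,231),(330,231)])*.64;B=plane(f,p[:,0],p[:,1],2);print('blade',B.round(1).tolist(),B.mean(0))
o=ctrl.get_obs();print(o['ee_pos'],o['orientation'],o['width'],o['grasp_force'],o['ft_force'])
E
```

```text
blade [[592.9, 33.7, 2.0], [595.4, -56.1, 2.0], [496.8, -60.3, 2.0], [493.7, 30.9, 2.0]] [544.69672697 -12.95250375   2.        ]
[462.07933013 -15.76033442  30.57916866] [-3.14101172e+00 -5.90040048e-02 -6.33158155e-04] 21.973714267889306 29.869763553142548 [-1.54740282  0.69585468  4.85371177]
```

```bash
cat >> h.py <<'E'
OFF=np.array([82.7,0,30.6])   # blade origin in tool frame
TR=(572.8,-280.9,.125); CU=(669.18,359.32,-.0095) # cutter: corner
def tp(F,x,y):
    c,s=np.cos(F[2]),np.sin(F[2]);return np.array([F[0]+c*x-s*y,F[1]+s*x+c*y])
def nose(F,x,y,z,pitch=0,dyaw=0,cmd=None,local=False):
    """fractions so that nose lower edge is at frame F (x,y), world z"""
    yaw=F[2]+dyaw
    T=Rn.from_euler('z',yaw)*Rn.from_euler('y',pitch)*Rn.from_euler('x',np.pi)
    p=np.append(tp(F,x,y),z)-T.apply(OFF+[50,0,0]);
    return delta(p,yaw,pitch),p.round(1)
def now(F):
    o=ctrl.get_obs();R=Rn.from_rotvec(o['orientation']);n=o['ee_pos']+R.apply(OFF+[50,0,0]);c,s=np.cos(F[2]),np.sin(F[2]);d=n[:2]-F[:2]
    X=R.apply([1,0,0]);print('t',round(o['t'],2),'nose',round(c*d[0]+s*d[1],1),round(-s*d[0]+c*d[1],1),'z',n[2].round(1),'pitch',-X[2].round(3),'dyaw',(np.arctan2(X[1],X[0])-F[2]).round(3),'F',np.round(o['ft_force'],1),o['width'])
E
python3 -c "
from h import *
now(TR);print(nose(TR,-60,13,60,.0))"
```

```text
t 4.88 nose 55.4 265.3 z 0.0 pitch -0.0 dyaw -0.087 F [-1.5  0.7  4.9] 21.973714267889306
((array([-0.   , -0.   , -0.058]), array([-0.462,  1.365, -0.3  ])), array([ 380. , -292. ,   90.6]))
```

servo_tool(
  rows=[
    [0,0,0,0,0,-0.1,10],
    [0,0,0,0,0,-0.25,10],
    [0,0,0,0,0,-0.35,10],
    [0,0,0,0,0,-0.4,10],
    [0,0,0,0,0,-0.4,10],
  ],
)

```text
t: 5.5
ee_pos: [462.0, -15.7, 110.4]
orientation: [3.141, 0.059, 0.001]
ft_force: [0.1, -0.2, -3.3]
width: 22.2
grasp_force: 29.9
```

```bash
python3 -c "
from h import *
now(TR);print(nose(TR,-60,13,60,.04))"
```

```text
t 5.5 nose 55.4 265.3 z 79.9 pitch -0.001 dyaw -0.087 F [ 0.1 -0.2 -3.3] 22.211783707368227
((array([-0.001, -0.027, -0.058]), array([-0.456,  1.364,  0.073])), array([ 381.3, -291.9,   95.9]))
```

servo_tool(
  rows=[
    [0,0,0,-0.05,0.2,0,10],
    [0,0,0,-0.15,0.45,0,10],
    [0,0,0,-0.23,0.7,0,10],
    [0,0,0,-0.3,0.9,0,10],
    [0,0,0,-0.3,0.95,0,10],
  ],
)

```text
t: 6.12
ee_pos: [407.8, -209.4, 109.3]
orientation: [-3.14, -0.054, 0.003]
ft_force: [-0.2, -0.5, -2.1]
width: 22.1
grasp_force: 29.9
```

```bash
python3 -c "
from h import *
now(TR);print(nose(TR,-60,13,40,.04))"
```

```text
t 6.12 nose -22.7 79.6 z 78.4 pitch 0.002 dyaw -0.09 F [-0.2 -0.5 -2.1] 22.095498340760212
((array([-0.002, -0.026, -0.06 ]), array([-0.146,  0.408,  0.167])), array([ 381.3, -291.9,   75.9]))
```

servo_tool(
  rows=[
    [0,-0.026,-0.06,-0.08,0.2,0.1,10],
    [0,-0.026,-0.06,-0.146,0.35,0.167,10],
    [0,-0.026,-0.06,-0.146,0.408,0.167,10],
    [0,-0.026,-0.06,-0.146,0.408,0.167,10],
  ],
)

```text
t: 6.62
ee_pos: [383.6, -290.4, 76.7]
orientation: [3.134, 0.199, -0.061]
ft_force: [-0.4, 0.2, -3.2]
width: 21.4
grasp_force: 29.9
```

```bash
python3 - <<'E'
from h import *
now(TR);print(nose(TR,-60,13,2.5,.04))
snap('wrist','w4');f=load('w4');cv2.imwrite('pics/w4L.png',cv2.resize(f['im'][:,:,::-1],(800,600),interpolation=cv2.INTER_CUBIC))
E
```

```text
t 6.62 nose -57.5 14.5 z 41.0 pitch 0.039 dyaw 0.002 F [-0.4  0.2 -3.2] 21.351920544496583
((array([-0.001, -0.001,  0.001]), array([-0.005,  0.006,  0.192])), array([ 381.3, -291.9,   38.4]))
```

View pics/w4L.png

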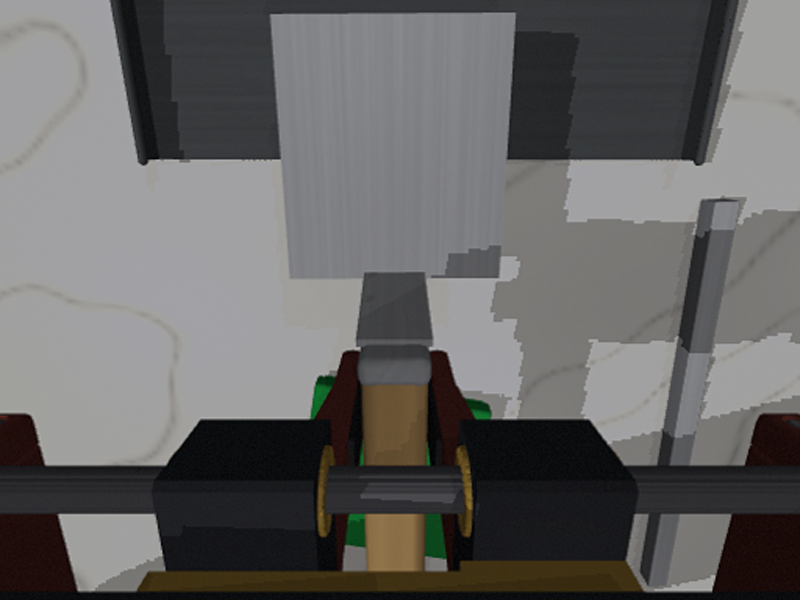

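The blade is square to the sheet, with nose corners at (272,14) and (515,14). The green slab is under the handle and well below it. I'll go down to the sheet.

servo_tool(
  rows=[
    [0,0,0,-0.005,0.006,0.08,10],
    [0,0,0,-0.005,0.006,0.15,10],
    [0,0,0,-0.005,0.006,0.18,10],
    [0,0,0,-0.005,0.006,0.192,10],
    [0,0,0,-0.005,0.006,0.192,10],
    [0,0,0,-0.005,0.006,0.192,10],
  ],
)

```text
t: 7.42
ee_pos: [380.9, -292.1, 38.8]
orientation: [3.133, 0.2, -0.061]
ft_force: [0.7, -0.5, -2.6]
width: 21.7
grasp_force: 29.9
```

```bash
python3 - <<'E'
from h import *
now(TR);print(nose(TR,0,13,2.2,.04))
E
```

```text
t 7.42 nose -60.3 13.2 z 3.1 pitch 0.039 dyaw 0.003 F [ 0.7 -0.5 -2.6] 21.699028570604884
((array([-0.001, -0.001,  0.002]), array([ 0.302, -0.   , -0.008])), array([ 440.8, -284.4,   38.1]))
```

servo_tool(
  rows=[
    [0,0,0,0.03,0,0.001,10],
    [0,0,0,0.07,0,0,10],
    [0,0,0,0.11,0,-0.001,10],
    [0,0,0,0.15,0,-0.002,10],
    [0,0,0,0.19,0,-0.004,10],
    [0,0,0,0.23,0,-0.005,10],
    [0,0,0,0.27,0,-0.007,10],
    [0,0,0,0.3,0,-0.008,10],
    [0,0,0,0.3,0,-0.008,10],
  ],
)

```text
t: 8.55
ee_pos: [441.0, -284.3, 37.8]
orientation: [3.133, 0.201, -0.06]
ft_force: [0.2, -0.4, -0.2]
width: 22.0
grasp_force: 29.9
```

```bash
python3 - <<'E'
from h import *
now(TR);print(nose(TR,50,13,2.2,.04));print(nose(TR,94,13,2.2,.04))
snap('side','s1');snap('wrist','w5')
f=load('w5');cv2.imwrite('pics/w5L.png',cv2.resize(f['im'][:,:,::-1],(800,600),interpolation=cv2.INTER_CUBIC))
E
```

```text
t 8.55 nose 0.2 13.5 z 2.1 pitch 0.038 dyaw 0.003 F [ 0.2 -0.4 -0.2] 22.010512804250034
((array([-0.001, -0.001,  0.002]), array([ 0.249,  0.001, -0.011])), array([ 490.4, -278.1,   38.1]))
((array([-0.001, -0.001,  0.002]), array([ 0.469,  0.002, -0.019])), array([ 534.1, -272.7,   38.1]))
```

View pics/w5L.png

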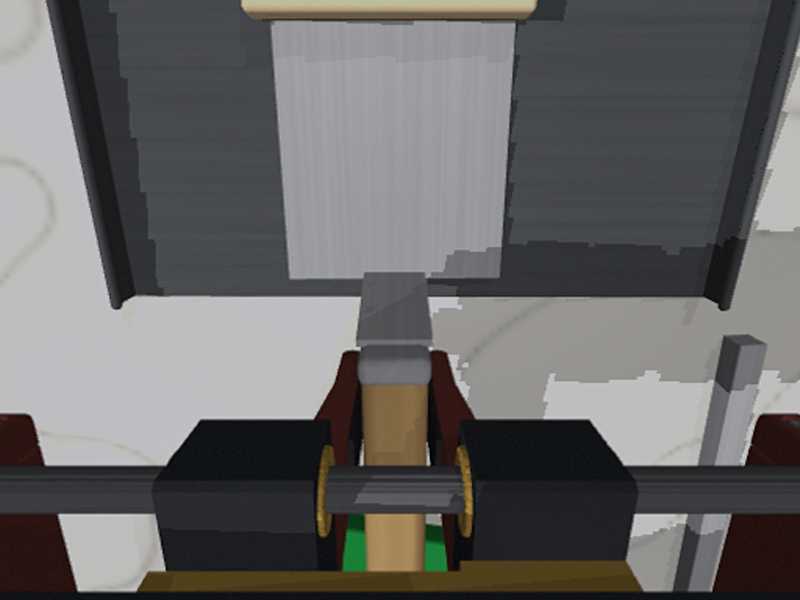

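The slab has squared up against the blade nose: its rear edge is at row 12–20, columns 243–537, centred on the blade. I'll continue under it.

servo_tool(
  rows=[
    [0,0,0,0.03,0,-0.001,10],
    [0,0,0,0.06,0,-0.002,10],
    [0,0,0,0.1,0,-0.004,10],
    [0,0,0,0.14,0,-0.006,10],
    [0,0,0,0.18,0,-0.007,10],
    [0,0,0,0.22,0,-0.009,10],
    [0,0,0,0.25,0,-0.01,10],
    [0,0,0,0.25,0,-0.01,10],
  ],
)

```text
t: 9.65
ee_pos: [490.7, -277.9, 37.8]
orientation: [3.133, 0.201, -0.06]
ft_force: [1.1, -0.1, -1.0]
width: 21.9
grasp_force: 30.0
```

```bash
python3 - <<'E'
from h import *
now(TR);print(nose(TR,94,13,2.3,.04))
snap('wrist','w6');f=load('w6');c=cloud(f)
hsv=cv2.cvtColor(f['im'],cv2.COLOR_RGB2HSV)
m=(hsv[...,0]>15)&(hsv[...,0]<40)&(hsv[...,1]>40)&(hsv[...,2]>60);m[150:]=0
k=np.argwhere(m);print(m.sum(),k.max(0)/.64,k.min(0)/.64,[c[m][:,i].min().round(1) for i in range(3)],np.percentile(c[m][:,2],[10,50,95]))
E
```

```text
t 9.65 nose 50.4 13.7 z 2.2 pitch 0.038 dyaw 0.003 F [ 1.1 -0.1 -1. ] 21.856131033868007
((array([-0.001, -0.001,  0.002]), array([ 0.218,  0.002, -0.01 ])), array([ 534.1, -272.7,   38.2]))
19474 [167.1875 535.9375] [  0.    240.625] [np.float64(560.9), np.float64(-320.7), np.float64(0.7)] [19.80887895 21.02191003 22.52063408]
```

servo_tool(
  rows=[
    [0,0,0,0.03,0,-0.001,10],
    [0,0,0,0.06,0,-0.002,10],
    [0,0,0,0.1,0,-0.004,10],
    [0,0,0,0.14,0,-0.006,10],
    [0,0,0,0.18,0,-0.008,10],
    [0,0,0,0.21,0,-0.009,10],
    [0,0,0,0.218,0,-0.01,10],
    [0,0,0,0.218,0,-0.01,10],
  ],
)

```text
t: 10.7
ee_pos: [533.6, -272.3, 38.1]
orientation: [3.134, 0.201, -0.06]
ft_force: [-0.5, 0.5, -2.3]
width: 21.9
grasp_force: 30.0
```

```bash
cat >> h.py <<'E'
def slabpose(name):
    """slab top outline from the wrist image, relative to the turner blade origin (along turner x,y)"""
    snap('wrist',name);f=load(name);c=cloud(f);o=ctrl.get_obs();R=Rn.from_rotvec(o['orientation'])
    hsv=cv2.cvtColor(f['im'],cv2.COLOR_RGB2HSV);m=(hsv[...,0]>15)&(hsv[...,0]<40)&(hsv[...,1]>40)&(hsv[...,2]>60);m[170:]=0
    n,l,st,_=cv2.connectedComponentsWithStats(m.astype('uint8'));i=1+st[1:,4].argmax();P=c[l==i]
    L=R.inv().apply(P-o['ee_pos'])-OFF
    top=L[L[:,2]<np.percentile(L[:,2],20)+6]
    print('slab rel blade: x',np.percentile(top[:,0],[.5,99.5]).round(1),'y(tool)',np.percentile(top[:,1],[.5,99.5]).round(1),'top h',np.median(-top[:,2]).round(1),'world z',np.median(P[:,2]).round(1), 'bbox',st[i])
    return P
E
python3 - <<'E'
from h import *
now(TR);slabpose('w7');print(nose(TR,92,13,22,-.05));print(nose(TR,92,13,100,-.05))
E
```

```text
t 10.7 nose 93.6 13.8 z 2.4 pitch 0.038 dyaw 0.003 F [-0.5  0.5 -2.3] 21.884553632551206
slab rel blade: x [-39.9  49.6] y(tool) [-49.9  48.2] top h 17.7 world z 21.7 bbox [  154     0   190   170 30042]
((array([-0.001,  0.059,  0.002]), array([-0.022,  0.002, -0.039])), array([ 529.4, -273.2,   45.9]))
((array([-0.001,  0.059,  0.002]), array([-0.037,  0.001, -0.428])), array([ 529.4, -273.2,  123.9]))
```

servo_tool(
  rows=[
    [0,0.02,0,-0.005,0,-0.01,10],
    [0,0.04,0,-0.012,0,-0.025,10],
    [0,0.059,0,-0.022,0,-0.05,10],
    [0,0.059,0,-0.025,0,-0.1,10],
    [0,0.059,0,-0.027,0,-0.16,10],
    [0,0.059,0,-0.029,0,-0.24,10],
    [0,0.059,0,-0.032,0,-0.32,10],
    [0,0.059,0,-0.035,0,-0.39,10],
    [0,0.059,0,-0.037,0,-0.43,10],
    [0,0.059,0,-0.037,0,-0.43,10],
  ],
)

```text
t: 12.0
ee_pos: [529.5, -273.2, 125.1]
orientation: [-3.13, -0.2, -0.079]
ft_force: [-0.7, -0.9, -4.6]
width: 21.7
grasp_force: 30.0
```

```bash
python3 - <<'E'
from h import *
now(TR);P=slabpose('w8');A=np.c_[P[:,:2],np.ones(len(P))];print('plane',np.linalg.lstsq(A,P[:,2],rcond=None)[0])
f=load('w8');cv2.imwrite('pics/w8L.png',cv2.resize(f['im'][:,:,::-1],(800,600),interpolation=cv2.INTER_CUBIC))
# carry targets: nose in cutter frame
for x,y in ((-60,-430),(-60,-250),(-60,-50)): print(nose(CU,x,y,110,-.05))
E
```

```text
t 12.0 nose 92.1 13.4 z 101.2 pitch -0.05 dyaw 0.003 F [-0.7 -0.9 -4.6] 21.747919309700098
slab rel blade: x [-39.7  50.2] y(tool) [-49.4  48.7] top h 17.7 world z 116.1 bbox [  156     0   188   170 29906]
plane [ 2.35570689e-02 -4.32330419e-02  9.05714320e+01]
((array([-0.006,  0.   ,  0.091]), array([-0.156, -1.05 , -0.053])), array([471. , -68.8, 133.9]))
((array([-0.006,  0.   ,  0.091]), array([-0.033, -1.941, -0.046])), array([472.8, 111.2, 133.9]))
((array([-0.006,  0.   ,  0.091]), array([ 0.104, -2.932, -0.037])), array([474.7, 311.2, 133.9]))
```

View pics/w8L.png

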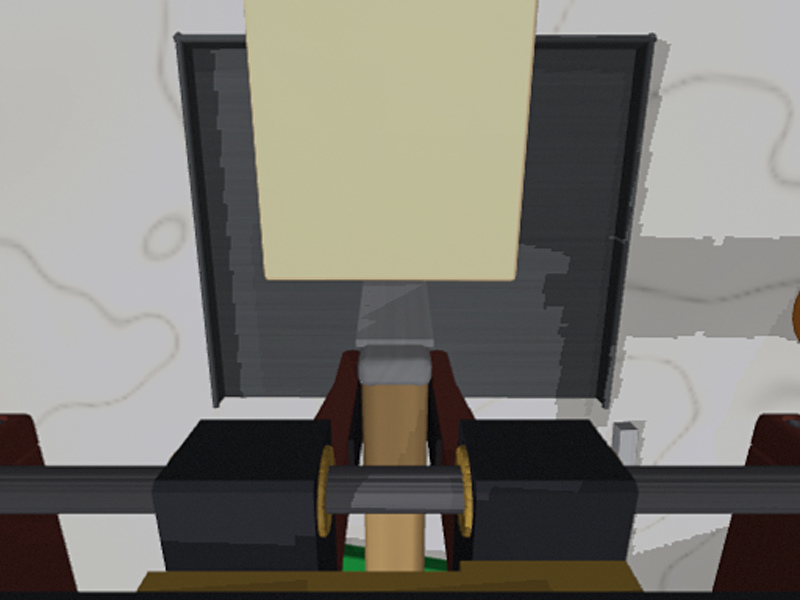

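The slab is riding square on the blade, at rows 0–280 and columns 245–537, clear of the sheet. I'll carry it across.

servo_tool(
  rows=[
    [0,0,0.004,0,-0.03,-0.01,10],
    [0,0,0.012,-0.01,-0.09,-0.02,10],
    [0,0,0.025,-0.03,-0.2,-0.03,10],
    [0,0,0.04,-0.05,-0.34,-0.05,10],
    [0,0,0.055,-0.08,-0.49,-0.06,10],
    [0,0,0.068,-0.1,-0.64,-0.06,10],
    [0,0,0.078,-0.12,-0.78,-0.06,10],
    [0,0,0.086,-0.14,-0.89,-0.06,10],
    [0,0,0.091,-0.15,-0.96,-0.06,10],
    [0,0,0.091,-0.156,-1.0,-0.06,10],
  ],
)

```text
t: 13.3
ee_pos: [471.9, -77.9, 135.2]
orientation: [-3.132, 0.013, -0.076]
ft_force: [0.2, 0.5, -4.0]
width: 21.9
grasp_force: 30.0
```

```bash
cat >> h.py <<'E'
def top(P):
    A=np.c_[P[:,:2],np.ones(len(P))];k=np.ones(len(P),bool)
    for _ in range(8):
        s=np.linalg.lstsq(A[k],P[k,2],rcond=None)[0];r=P[:,2]-A@s;k=np.abs(r-np.median(r[k]))<2
    print('top plane slopes',s[:2].round(4),k.mean().round(2))
E
python3 - <<'E'
from h import *
now(CU);top(slabpose('w9'))
for x,y in ((-60,-250),(-60,-50)): print(nose(CU,x,y,112,-.05))
E
```

```text
t 13.3 nose -59.0 -438.7 z 111.1 pitch -0.049 dyaw 0.001 F [ 0.2  0.5 -4. ] 21.932961353434894
slab rel blade: x [-39.7  50.1] y(tool) [-48.9  49.2] top h 17.1 world z 126.1 bbox [  157     0   189   170 29831]
top plane slopes [0.0388 0.0072] 0.99
((array([-0.006,  0.001,  0.001]), array([-0.003, -0.944,  0.004])), array([472.8, 111.2, 135.9]))
((array([-0.006,  0.001,  0.001]), array([-1.000e-03, -1.944e+00,  1.300e-02])), array([474.7, 311.2, 135.9]))
```

servo_tool(
  rows=[
    [0,0,0,0,-0.03,0,10],
    [0,0,0,0,-0.1,0,10],
    [0,0,0,0,-0.2,0,10],
    [0,0,0,0,-0.34,0,10],
    [0,0,0,0,-0.49,0,10],
    [0,0,0,0,-0.64,0,10],
    [0,0,0,0,-0.78,0,10],
    [0,0,0,0,-0.88,0,10],
    [0,0,0,0,-0.95,0,10],
    [0,0,0,0,-0.97,0,10],
  ],
)

```text
t: 14.6
ee_pos: [473.9, 116.0, 136.8]
orientation: [-3.132, 0.012, -0.077]
ft_force: [-0.0, -0.7, -4.7]
width: 21.5
grasp_force: 30.0
```

servo_tool(
  rows=[
    [0,0,0,0,-0.03,0,10],
    [0,0,0,0,-0.1,0,10],
    [0,0,0,0,-0.2,0,10],
    [0,0,0,0,-0.34,0,10],
    [0,0,0,0,-0.49,0,10],
    [0,0,0,0,-0.64,0,10],
    [0,0,0,0,-0.78,0,10],
    [0,0,0,0,-0.87,0,10],
    [0,0,0,0,-0.92,0,10],
    [0,0,0,0,-0.93,0,10],
  ],
)

```text
t: 15.85
ee_pos: [475.4, 301.4, 138.3]
orientation: [-3.133, 0.013, -0.076]
ft_force: [0.1, -0.0, -4.7]
width: 21.7
grasp_force: 30.0
```

```bash
python3 - <<'E'
from h import *
now(CU);top(slabpose('w10'))
print(nose(CU,-50,-56,70,.0));print(nose(CU,-50,-56,56,.15))
f=load('w10');cv2.imwrite('pics/w10L.png',cv2.resize(f['im'][:,:,::-1],(800,600),interpolation=cv2.INTER_CUBIC))
E
```

```text
t 15.85 nose -59.2 -59.4 z 114.2 pitch -0.049 dyaw 0.001 F [ 0.1 -0.  -4.7] 21.698784103389777
slab rel blade: x [-39.9  49.9] y(tool) [-50.2  47.8] top h 17.0 world z 129.1 bbox [  155     0   189   170 29802]
top plane slopes [0.038 0.007] 0.99
((array([-0.005, -0.032,  0.   ]), array([ 0.044, -0.018,  0.191])), array([486. , 305.1, 100.6]))
((array([-0.005, -0.132,  0.001]), array([ 0.075, -0.019,  0.165])), array([492. , 305. , 106.1]))
```

View pics/w10L.png

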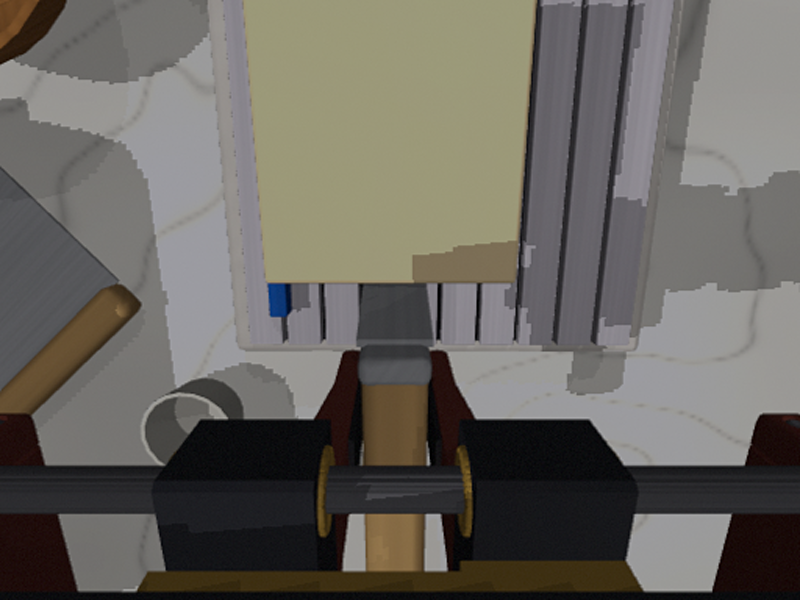

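The slab is over the bed, with the side stop's end visible at (278,300). I'll lower it, pitching nose-down gradually.

servo_tool(
  rows=[
    [0,-0.005,0,0.01,0,0.02,10],
    [0,-0.015,0,0.02,-0.004,0.06,10],
    [0,-0.03,0,0.035,-0.008,0.1,10],
    [0,-0.05,0,0.05,-0.01,0.14,10],
    [0,-0.07,0,0.06,-0.01,0.16,10],
    [0,-0.09,0,0.068,-0.01,0.165,10],
    [0,-0.11,0,0.072,-0.01,0.165,10],
    [0,-0.125,0,0.075,-0.01,0.165,10],
    [0,-0.132,0,0.075,-0.01,0.165,10],
  ],
)

```text
t: 17.02
ee_pos: [492.4, 303.4, 106.3]
orientation: [-3.124, 0.013, 0.234]
ft_force: [-0.2, -0.1, -4.4]
width: 22.1
grasp_force: 30.0
```

```bash
python3 - <<'E'
from h import *
now(CU);top(slabpose('w11'))
print(nose(CU,-50,-58,51.5,.28))
E
```

```text
t 17.02 nose -49.6 -57.0 z 56.3 pitch 0.149 dyaw 0.002 F [-0.2 -0.1 -4.4] 22.07116675802694
slab rel blade: x [-39.9  49.9] y(tool) [-50.  48.] top h 17.2 world z 79.1 bbox [  155     0   189   170 29815]
top plane slopes [-0.1612  0.0089] 0.99
((array([-0.006, -0.087,  0.002]), array([ 0.027,  0.002, -0.061])), array([499.6, 302.9, 117.6]))
```

servo_tool(
  rows=[
    [0,-0.015,0,0.005,0,-0.008,10],
    [0,-0.03,0,0.01,0.001,-0.02,10],
    [0,-0.045,0,0.014,0.001,-0.031,10],
    [0,-0.06,0,0.019,0.002,-0.042,10],
    [0,-0.075,0,0.023,0.002,-0.053,10],
    [0,-0.087,0,0.027,0.002,-0.061,10],
    [0,-0.087,0,0.027,0.002,-0.061,10],
    [0,-0.087,0,0.027,0.002,-0.061,10],
  ],
)

```text
t: 18.08
ee_pos: [499.2, 302.8, 117.5]
orientation: [-3.101, 0.011, 0.436]
ft_force: [0.2, -0.3, -3.7]
width: 21.5
grasp_force: 30.0
```

```bash
python3 - <<'E'
from h import *
now(CU);top(slabpose('w12'))
for x in (-100,-150,-175): print(nose(CU,x,-58,51.5,.28))
E
```

```text
t 18.07 nose -50.3 -57.4 z 51.4 pitch 0.276 dyaw 0.003 F [ 0.2 -0.3 -3.7] 21.546885608245056
slab rel blade: x [-39.9  49.8] y(tool) [-50.2  47.8] top h 17.5 world z 79.3 bbox [  155     0   189   170 29845]
top plane slopes [-0.294   0.0085] 0.99
((array([-0.005, -0.   ,  0.002]), array([-0.238, -0.001,  0.068])), array([449.6, 303.4, 117.6]))
((array([-0.005, -0.   ,  0.002]), array([-0.479, -0.001,  0.137])), array([399.6, 303.9, 117.6]))
((array([-0.005, -0.   ,  0.002]), array([-0.599, -0.001,  0.171])), array([374.6, 304.1, 117.6]))
```

servo_tool(
  rows=[
    [0,-0.01,0,0,0,0.005,10],
    [0,-0.02,0,0,0,0.006,10],
    [0,-0.025,0,-0.01,0,0.01,10],
    [0,-0.025,0,-0.03,0,0.016,10],
    [0,-0.025,0,-0.06,0,0.026,10],
    [0,-0.025,0,-0.09,0,0.035,10],
    [0,-0.025,0,-0.12,0,0.045,10],
    [0,-0.025,0,-0.12,0,0.045,10],
  ],
)

```text
t: 19.12
ee_pos: [472.5, 303.1, 115.6]
orientation: [-3.092, 0.011, 0.497]
ft_force: [-1.9, 0.7, 2.0]
width: 22.1
grasp_force: 30.0
```

```bash
python3 - <<'E'
from h import *
now(CU);P=slabpose('w13');top(P);print(P[:,0].min())
f=load('w13');cv2.imwrite('pics/w13L.png',cv2.resize(f['im'][:,:,::-1],(800,600),interpolation=cv2.INTER_CUBIC))
for x in (-100,-150,-175): print(nose(CU,x,-58,51.5,.3))
E
```

```text
t 19.12 nose -79.8 -57.4 z 44.9 pitch 0.314 dyaw 0.004 F [-1.9  0.7  2. ] 22.105855246412993
slab rel blade: x [-18.3  46.3] y(tool) [-50.3  47.5] top h 25.3 world z 79.0 bbox [  148     0   202   140 25787]
top plane slopes [-0.2024  0.0044] 0.99
511.274805504038
((array([-0.005,  0.013,  0.002]), array([-0.11 , -0.001,  0.013])), array([450.9, 303.4, 119.9]))
((array([-0.005,  0.013,  0.002]), array([-0.347, -0.001,  0.092])), array([400.9, 303.9, 119.9]))
((array([-0.005,  0.013,  0.002]), array([-0.466, -0.001,  0.131])), array([375.9, 304.1, 119.9]))
```

View pics/w13L.png

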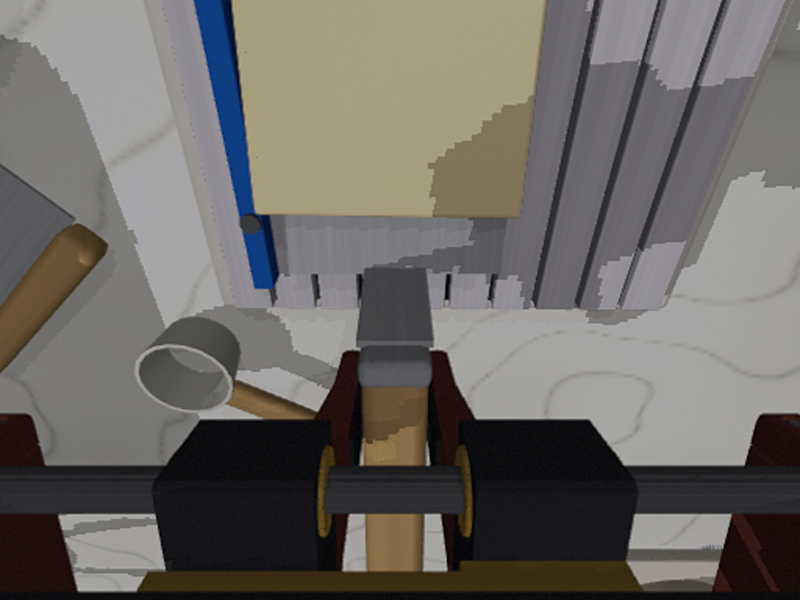

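The slab's front is on the bed and it stays put while the blade withdraws. Its rear edge is at row 215, left edge near the blue stop. I'll continue out with slightly less pressing.

servo_tool(
  rows=[
    [0,0,0,-0.02,0,-0.002,10],
    [0,0,0,-0.06,0,0.011,10],
    [0,0,0,-0.11,0,0.028,10],
    [0,0,0,-0.16,0,0.045,10],
    [0,0,0,-0.21,0,0.062,10],
    [0,0,0,-0.26,0,0.079,10],
    [0,0,0,-0.3,0,0.093,10],
    [0,0,0,-0.34,0,0.106,10],
    [0,0,0,-0.34,0,0.106,10],
  ],
)

```text
t: 20.3
ee_pos: [402.0, 303.7, 116.7]
orientation: [-3.093, 0.011, 0.494]
ft_force: [0.1, 0.2, -2.6]
width: 22.2
grasp_force: 30.0
```

```bash
python3 - <<'E'
from h import *
now(CU);P=slabpose('w14');top(P);print(P[:,0].min())
E
```

```text
t 20.3 nose -150.1 -57.4 z 46.2 pitch 0.312 dyaw 0.004 F [ 0.1  0.2 -2.6] 22.175628313102084
slab rel blade: x [-5.7 28.6] y(tool) [-195.     0.6] top h -41.7 world z 19.4 bbox [   0   58   33   79 1566]
top plane slopes [-0.4113 -0.7692] 0.23
423.9132279757731
```

```bash
cat >> h.py <<'E'
def slabcut(name,cam='wrist'):
    snap(cam,name);f=load(name);c=cloud(f);c0=c[...,:2]-np.array(CU[:2]);hsv=cv2.cvtColor(f['im'],cv2.COLOR_RGB2HSV)
    m=(hsv[...,0]>12)&(hsv[...,0]<40)&(hsv[...,1]>40)&(hsv[...,2]>50)&(c[...,2]>56)&(c[...,2]<95)&(abs(c0[...,0]+90)<125)&(abs(c0[...,1]+60)<100)
    P=c[m];top(P);k=np.argwhere(m);s,co=np.sin(-CU[2]),np.cos(CU[2])
    Q=plane(f,k[:,1],k[:,0],66)[:,:2]-CU[:2];Q=np.c_[co*Q[:,0]-s*Q[:,1],s*Q[:,0]+co*Q[:,1]]
    print('n',m.sum(),'z',np.percentile(P[:,2],[2,50,98]).round(1),'rect@z66 in cutter(corner)',cv2.minAreaRect(Q.astype('float32')),np.percentile(Q,[.5,99.5],axis=0).round(1).tolist(),'vrange',k.min(0),k.max(0))
E
python3 - <<'E'
from h import *
now(CU);slabcut('w15');slabcut('c15','scene');slabcut('d15','side')
f=load('w15');cv2.imwrite('pics/w15L.png',cv2.resize(f['im'][:,:,::-1],(800,600),interpolation=cv2.INTER_CUBIC))
E
```

```text
t 20.35 nose -149.5 -57.3 z 46.3 pitch 0.311 dyaw 0.004 F [-0.5  0.8 -2.6] 21.633810647435265
top plane slopes [ 0.6689 -0.0103] 0.99
n 960 z [63.7 65.6 67.3] rect@z66 in cutter(corner) ((-145.3459014892578, -56.15645980834961), (2.1617448329925537, 98.1694107055664), 0.07332503795623779) [[-146.4, -104.7], [-144.2, -8.0]] vrange [  0 153] [  5 344]
top plane slopes [-0.0071 -0.0026] 0.49
n 689 z [58.2 66.3 72.8] rect@z66 in cutter(corner) ((-88.91619873046875, -53.39677047729492), (104.60708618164062, 116.21419525146484), 89.04043579101562) [[-146.7, -104.9], [-33.0, -3.2]] vrange [224 280] [255 318]
top plane slopes [-0.0016 -0.0094] 0.66
n 1058 z [59.4 66.2 70.1] rect@z66 in cutter(corner) ((-95.47762298583984, -53.03173828125), (103.04954528808594, 113.1812973022461), 89.73414611816406) [[-150.2, -104.6], [-39.4, -2.1]] vrange [232 160] [274 208]
```

```bash
python3 - <<'E'
from h import *
f=load('w15');c=cloud(f);o=ctrl.get_obs();R=Rn.from_rotvec(o['orientation'])
L=R.inv().apply(c.reshape(-1,3)-o['ee_pos']);v,u=np.mgrid[:384,:512]
m=(np.abs(L[:,1])<38)&(L[:,0]>38)&(L[:,0]<125)&(np.abs(L[:,2]-30)<12);B=L[m]
A=np.c_[B[:,:2],np.ones(len(B))];s=np.linalg.lstsq(A,B[:,2],rcond=None)[0];r=B[:,2]-A@s;k=abs(r)<2
s=np.linalg.lstsq(A[k],B[k,2],rcond=None)[0];print(len(B),k.mean(),'tool z = ',s,'at nose',s@[132.7,0,1],'(0-droop: 28.6)')
# nose edge in picture
col=f['im'][:,:,:].astype(int);print([tuple(col[r,260]) for r in range(0,40,3)])
print(nose(CU,-185,-57,75,.1))
E
```

```text
18643 0.9962988789357936 tool z =  [-4.08052313e-02 -1.79695995e-03  2.85264570e+01] at nose 23.11160283511947 (0-droop: 28.6)
[(np.int64(163), np.int64(156), np.int64(122)), (np.int64(145), np.int64(130), np.int64(100)), (np.int64(116), np.int64(118), np.int64(122)), (np.int64(119), np.int64(121), np.int64(124)), (np.int64(118), np.int64(120), np.int64(123)), (np.int64(118), np.int64(119), np.int64(123)), (np.int64(117), np.int64(119), np.int64(122)), (np.int64(117), np.int64(118), np.int64(123)), (np.int64(127), np.int64(127), np.int64(131)), (np.int64(128), np.int64(129), np.int64(132)), (np.int64(126), np.int64(127), np.int64(132)), (np.int64(126), np.int64(128), np.int64(132)), (np.int64(127), np.int64(128), np.int64(131)), (np.int64(127), np.int64(127), np.int64(132))]
((array([-0.006,  0.145,  0.002]), array([-0.232, -0.006,  0.065])), array([354.7, 305.3, 118.7]))
```

View pics/w15L.png

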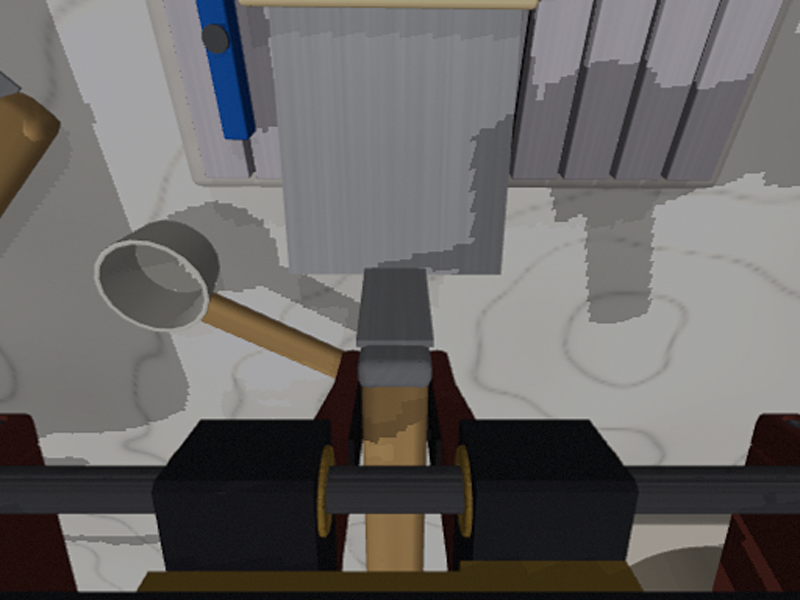

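The slab lies flat with its rear edge at row 8, and the blade is nearly out. The turner has tilted 0.041 rad nose-up in the grip, which I'll include. I'll withdraw fully.

servo_tool(
  rows=[
    [0,0,0,-0.03,0,0.009,10],
    [0,0,0,-0.08,0,0.025,10],
    [0,0,0,-0.13,0,0.042,10],
    [0,0,0,-0.17,0,0.054,10],
    [0,0,0,-0.17,0,0.054,10],
    [0,0,0,-0.17,0,0.054,10],
  ],
)

```text
t: 21.25
ee_pos: [367.1, 304.1, 116.9]
orientation: [-3.092, 0.011, 0.494]
ft_force: [0.6, 0.2, -1.8]
width: 21.6
grasp_force: 30.0
```

```bash
cat >> h.py <<'E'
A0=.041; NO=np.array([134.6,0,25.1])
def nose2(F,x,y,z,phys=0,dyaw=0,off=NO):
    yaw=F[2]+dyaw;pitch=phys+A0
    T=Rn.from_euler('z',yaw)*Rn.from_euler('y',pitch)*Rn.from_euler('x',np.pi)
    p=np.append(tp(F,x,y),z)-T.apply(off);return delta(p,yaw,pitch),p.round(1)
def now2(F):
    o=ctrl.get_obs();R=Rn.from_rotvec(o['orientation']);n=o['ee_pos']+R.apply(NO);c,s=np.cos(F[2]),np.sin(F[2]);d=n[:2]-F[:2];X=R.apply([1,0,0])
    print('t',round(o['t'],2),'nose',round(c*d[0]+s*d[1],1),round(-s*d[0]+c*d[1],1),'z',n[2].round(1),'phys',np.round(-np.arcsin(X[2])-A0,3),'dyaw',(np.arctan2(X[1],X[0])-F[2]).round(3),'F',np.round(o['ft_force'],1))
E
python3 - <<'E'
from h import *
now2(CU);slabcut('w16');slabcut('d16','side');slabcut('c16','scene')
print(nose2(CU,-170,-56,59,.04))
E
```

```text
t 21.25 nose -181.5 -57.3 z 51.2 phys 0.276 dyaw 0.004 F [ 0.6  0.2 -1.8]
top plane slopes [0. 0.] nan
  return _methods._mean(a, axis=axis, dtype=dtype,
  ret = ret.dtype.type(ret / rcount)
h.py:47: RuntimeWarning: Mean of empty slice.
  print('top plane slopes',s[:2].round(4),k.mean().round(2))
Traceback (most recent call last):
  File "h.py", line 53, in slabcut
    print('n',m.sum(),'z',np.percentile(P[:,2],[2,50,98]).round(1),'rect@z66 in cutter(corner)',cv2.minAreaRect(Q.astype('float32')),np.percentile(Q,[.5,99.5],axis=0).round(1).tolist(),'vrange',k.min(0),k.max(0))
                          ~~~~~~~~~~~~~^^^^^^^^^^^^^^^^^^
IndexError: index -1 is out of bounds for axis 0 with size 0
```

```bash
python3 - <<'E'
from h import *
print(nose2(CU,-165,-56,59,.03))
slabcut('d16','side')
E
```

```text
((array([-0.006,  0.164,  0.002]), array([ 0.055, -0.009,  0.105])), array([371.2, 306.1,  93.6]))
top plane slopes [ 0.0027 -0.0054] 0.65
n 1231 z [59.9 66.3 70.5] rect@z66 in cutter(corner) ((-95.750244140625, -52.86834716796875), (103.37380981445312, 113.72806549072266), 89.73416900634766) [[-151.1, -104.6], [-39.6, -2.4]] vrange [232 161] [274 211]
```

servo_tool(
  rows=[
    [0,0.08,0,0,0,0,10],
    [0,0.164,0,0,-0.005,0.02,10],
    [0,0.164,0,0.03,-0.009,0.06,10],
    [0,0.164,0,0.05,-0.009,0.09,10],
    [0,0.164,0.002,0.055,-0.009,0.105,10],
    [0,0.164,0.002,0.055,-0.009,0.105,10],
  ],
)

```text
t: 22.1
ee_pos: [371.1, 305.7, 92.8]
orientation: [-3.132, 0.019, 0.114]
ft_force: [0.0, 0.2, -3.7]
width: 22.1
grasp_force: 30.0
```

```bash
python3 - <<'E'
from h import *
now2(CU);print(nose2(CU,-130,-56,58.5,.03));print(nose2(CU,-112,-56,58.5,.03))
E
```

```text
t 22.1 nose -165.1 -56.6 z 58.1 phys 0.032 dyaw -0.002 F [ 0.   0.2 -3.7]
((array([-0.005,  0.001, -0.002]), array([ 0.175, -0.003, -0.014])), array([406.2, 305.8,  93.1]))
((array([-0.005,  0.001, -0.002]), array([ 0.265, -0.003, -0.02 ])), array([424.2, 305.6,  93.1]))
```

servo_tool(
  rows=[
    [0,0,0,0.03,0,-0.003,10],
    [0,0,0,0.06,0,-0.005,10],
    [0,0,0,0.09,0,-0.007,10],
    [0,0,0,0.12,0,-0.01,10],
    [0,0,0,0.15,0,-0.012,10],
    [0,0,0,0.18,0,-0.014,10],
    [0,0,0,0.21,0,-0.016,10],
    [0,0,0,0.24,0,-0.018,10],
    [0,0,0,0.265,0,-0.02,10],
    [0,0,0,0.265,0,-0.02,10],
  ],
)

```text
t: 23.35
ee_pos: [424.5, 305.4, 93.7]
orientation: [-3.131, 0.018, 0.11]
ft_force: [-0.2, 0.8, -2.0]
width: 22.0
grasp_force: 30.0
```

```bash
python3 - <<'E'
from h import *
now2(CU);slabcut('d17','side');slabpose('w17');slabcut('w18')
f=load('w18');cv2.imwrite('pics/w18L.png',cv2.resize(f['im'][:,:,::-1],(800,600),interpolation=cv2.INTER_CUBIC))
print(nose2(CU,-107.5,-56,58.5,.03))
E
```

```text
t 23.35 nose -111.7 -56.2 z 59.2 phys 0.03 dyaw -0.002 F [-0.2  0.8 -2. ]
top plane slopes [0.0019 0.0015] 0.67
n 1180 z [60.6 66.2 70.3] rect@z66 in cutter(corner) ((-59.719261169433594, -53.2678337097168), (103.16447448730469, 111.56571960449219), 89.89241790771484) [[-114.7, -104.7], [-4.5, -2.6]] vrange [228 151] [269 201]
slab rel blade: x [-52.8  -2.1] y(tool) [-203.8    0.6] top h -40.3 world z 20.9 bbox [   0  122   46   48 1629]
top plane slopes [-4.5281  0.0601] 0.98
n 175 z [56.7 58.2 59.7] rect@z66 in cutter(corner) ((-112.51412963867188, -56.31122970581055), (92.3672103881836, 0.4606698453426361), 89.78349304199219) [[-112.6, -102.0], [-112.1, -10.6]] vrange [  0 165] [  1 337]
((array([-0.005, -0.   , -0.001]), array([ 0.024, -0.002,  0.001])), array([428.7, 305.6,  93.1]))
```

servo_tool(
  rows=[
    [0,0,0,0.008,0,0,10],
    [0,0,0,0.016,0,0,10],
    [0,0,0,0.022,0,0,10],
    [0,0,0,0.026,0,0,10],
    [0,0,0,0.026,0,0,10],
  ],
)

```text
t: 24.12
ee_pos: [425.5, 304.3, 92.5]
orientation: [-3.133, 0.018, 0.122]
ft_force: [-10.5, -0.3, 0.6]
width: 21.8
grasp_force: 30.0
```

```bash
python3 - <<'E'
from h import *
now2(CU);slabcut('d18','side')
E
```

```text
t 24.12 nose -110.9 -57.4 z 57.0 phys 0.037 dyaw -0.002 F [-10.5  -0.3   0.6]
top plane slopes [0.0039 0.0022] 0.66
n 1185 z [59.5 66.2 70.3] rect@z66 in cutter(corner) ((-59.81266784667969, -53.186363220214844), (103.32706451416016, 111.75283813476562), 89.89241790771484) [[-115.0, -104.7], [-4.6, -2.3]] vrange [228 151] [269 201]
```

It is against the back stop: 10 N reaction, and the slab did not move further. I'll back off and go round to its right side.

servo_tool(
  rows=[
    [0,0,0,-0.05,0,0,10],
    [0,0,0,-0.15,0,0.005,10],
    [0,0,0,-0.2,0,0.01,10],
    [0,0,0,-0.2,0.2,0.01,10],
    [0,0,0,-0.2,0.4,0.01,10],
    [0,0,0,-0.2,0.52,0.01,10],
    [0,0,0,-0.2,0.53,0.01,10],
    [0,0,0,-0.2,0.53,0.01,10],
  ],
)

```text
t: 25.18
ee_pos: [388.1, 200.2, 93.6]
orientation: [-3.131, 0.018, 0.11]
ft_force: [0.1, 1.0, -2.4]
width: 21.7
grasp_force: 30.0
```

```bash
python3 - <<'E'
from h import *
now2(CU);print(nose2(CU,-15,-164,58.5,.01));print(nose2(CU,-15,-150,58.5,.01))
snap('wrist','w19');f=load('w19');c=cloud(f);o=ctrl.get_obs();R=Rn.from_rotvec(o['orientation'])
L=R.inv().apply(c.reshape(-1,3)-o['ee_pos']);m=(np.abs(L[:,1])<38)&(L[:,0]>38)&(L[:,0]<125)&(np.abs(L[:,2]-30)<12);B=L[m]
A=np.c_[B[:,:2],np.ones(len(B))];print(np.linalg.lstsq(A,B[:,2],rcond=None)[0])
E
```

```text
t 25.18 nose -147.1 -161.7 z 59.1 phys 0.029 dyaw -0.002 F [ 0.1  1.  -2.4]
((array([-0.006,  0.013, -0.001]), array([ 0.657,  0.01 , -0.031])), array([519.5, 196.7,  90.4]))
((array([-0.006,  0.013, -0.001]), array([ 0.657, -0.06 , -0.03 ])), array([519.6, 210.7,  90.4]))
[-4.00607031e-02 -1.42862424e-03  2.86308164e+01]
```

servo_tool(
  rows=[
    [0,0.013,0,0.1,0.01,-0.005,10],
    [0,0.013,0,0.25,0.01,-0.012,10],
    [0,0.013,0,0.4,0.01,-0.019,10],
    [0,0.013,0,0.55,0.01,-0.026,10],
    [0,0.013,0,0.64,0.01,-0.031,10],
    [0,0.013,0,0.657,0.01,-0.031,10],
    [0,0.013,0,0.657,0.01,-0.031,10],
  ],
)

```text
t: 26.1
ee_pos: [519.1, 196.3, 89.8]
orientation: [-3.133, 0.017, 0.081]
ft_force: [-0.3, 0.0, -2.3]
width: 21.7
grasp_force: 30.0
```

```bash
python3 - <<'E'
from h import *
now2(CU);print(nose2(CU,-15,-145,58.5,.01))
E
```

```text
t 26.1 nose -15.4 -164.4 z 57.7 phys 0.011 dyaw -0.001 F [-0.3  0.  -2.3]
((array([-0.005,  0.001, -0.001]), array([ 0.002, -0.097, -0.002])), array([519.7, 215.7,  90.4]))
```

Push toward +y; contact is expected at the side stop near −145.

servo_tool(
  rows=[
    [0,0,0,0,-0.025,0,10],
    [0,0,0,0,-0.045,0,10],
    [0,0,0,0,-0.06,0,10],
    [0,0,0,0,-0.075,0,10],
    [0,0,0,0,-0.088,0,10],
    [0,0,0,0,-0.097,0,10],
    [0,0,0,0,-0.104,0,10],
    [0,0,0,0,-0.104,0,10],
  ],
)

```text
t: 27.1
ee_pos: [519.3, 216.2, 90.1]
orientation: [-3.134, 0.018, 0.082]
ft_force: [0.7, -5.3, -2.0]
width: 21.8
grasp_force: 30.0
```

```bash
python3 - <<'E'
from h import *
now2(CU);slabcut('d20','side')
E
```

```text
t 27.1 nose -15.4 -144.6 z 58.0 phys 0.011 dyaw -0.002 F [ 0.7 -5.3 -2. ]
top plane slopes [0.0049 0.0082] 0.64
n 1164 z [60.9 66.3 70.3] rect@z66 in cutter(corner) ((-60.59378433227539, -49.80440139770508), (101.16266632080078, 113.20235443115234), 89.80079650878906) [[-116.2, -99.0], [-4.9, 0.3]] vrange [229 150] [269 200]
```

servo_tool(
  rows=[
    [0,0,0,0,0.05,0,10],
    [0,0,0,0,0.1,0,10],
    [0,0,0,0,0.15,-0.1,10],
    [0,0,0,0,0.2,-0.3,10],
    [0,0,0,0,0.25,-0.5,10],
    [0,0,0,0,0.25,-0.5,10],
    [0,0,0,0,0.25,-0.5,10],
  ],
)

```text
t: 28.02
ee_pos: [523.7, 165.9, 189.8]
orientation: [-3.132, 0.018, 0.081]
ft_force: [-0.0, -0.5, -2.6]
width: 21.9
grasp_force: 30.0
```

```bash
python3 - <<'E'
from h import *
now2(CU);slabcut('w21')
f=load('w21');cv2.imwrite('pics/w21L.png',cv2.resize(f['im'][:,:,::-1],(800,600),interpolation=cv2.INTER_CUBIC))
hsv=cv2.cvtColor(f['im'],cv2.COLOR_RGB2HSV);m=(hsv[...,0]>100)&(hsv[...,0]<128)&(hsv[...,1]>120);k=np.argwhere(m);print(m.sum(),k.min(0),k.max(0))
print(nose2((545,-13,0),50,0,60,0))
E
```

```text
t 28.02 nose -10.6 -194.8 z 157.8 phys 0.011 dyaw -0.002 F [-0.  -0.5 -2.6]
top plane slopes [ 0.0007 -0.0006] 0.97
n 14177 z [62.8 65.9 67.4] rect@z66 in cutter(corner) ((-55.91281509399414, -52.657318115234375), (102.78874206542969, 108.54085540771484), 89.89405059814453) [[-109.1, -103.5], [-1.8, -2.7]] vrange [21 26] [148 158]
4597 [7 0] [383 504]
((array([-0.005,  0.008, -0.007]), array([-0.272,  0.902,  0.5  ])), array([461.5, -13. ,  90.6]))
```

View pics/w21L.png

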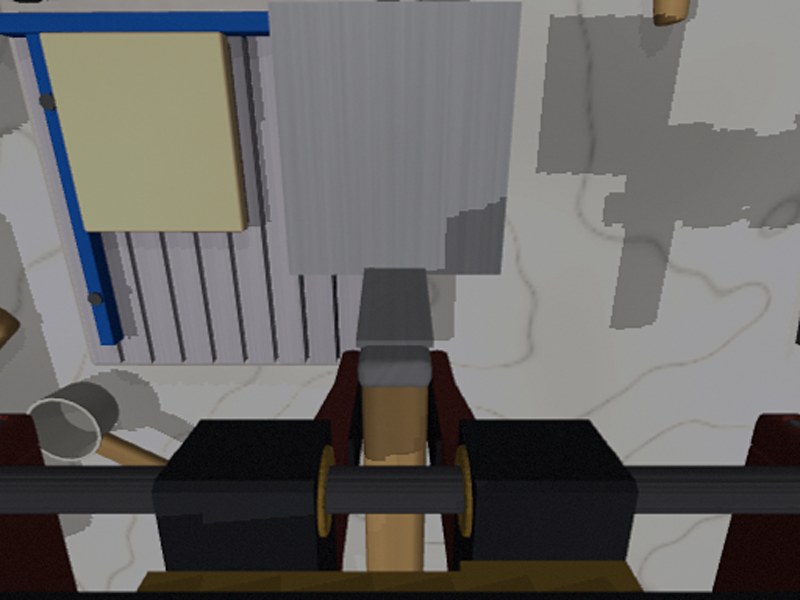

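The slab sits in the blue corner, with top corners at (42,35), (222,33), (246,230), (87,231). It looks flush against both stops. I'll check that numerically, relative to the stops in the same picture.

```bash
python3 - <<'E'
from h import *
f=load('w21');hsv=cv2.cvtColor(f['im'],cv2.COLOR_RGB2HSV)
b=(hsv[...,0]>100)&(hsv[...,0]<128)&(hsv[...,1]>120);y=(hsv[...,0]>12)&(hsv[...,0]<40)&(hsv[...,1]>40)&(hsv[...,2]>50)
def C(P): d=P[:,:2]-CU[:2];c,s=np.cos(CU[2]),np.sin(CU[2]);return np.c_[c*d[:,0]+s*d[:,1],-s*d[:,0]+c*d[:,1]]
v=np.arange(160,215);u=[np.where(b[i,:120])[0].max()+.5 for i in v];q=C(plane(f,u,v,50));print('stop inner y',np.median(q[:,1]),np.polyfit(q[:,0],q[:,1],1))
v=np.arange(30,140);u=[np.where(y[i,:160])[0].min()-.5 for i in v];q=C(plane(f,u,v,66));print('slab left y',np.polyfit(q[:,0],q[:,1],1),np.median(q[:,1]))
u=np.arange(40,135);v=[np.where(y[:150,i])[0].min()-.5 for i in u];q=C(plane(f,u,v,66));print('slab back x',np.polyfit(q[:,1],q[:,0],1),np.median(q[:,0]))
u=np.arange(150,168);v=[np.where(b[:50,i])[0].max()+.5 for i in u];q=C(plane(f,u,v,50));print('back stop x',np.median(q[:,0]))
u=np.arange(65,145);v=[np.where(y[:160,i])[0].max()+.5 for i in u];q=C(plane(f,u,v,66));print('slab rear x',np.median(q[:,0]))
E
```

```text
stop inner y -0.1570230389846854 [-0.00107441 -0.32839553]
slab left y [ 7.76345654e-04 -2.11797366e+00] -2.2000277977796676
slab back x [ 0.00391755 -1.16669709] -1.3821922422405635
back stop x -0.16822582000275754
slab rear x -109.66289884517485
```

Gaps: about 0.4 mm at the back and about 1 mm at the side, which is in tolerance. One firmer side push will take up the rest.

servo_tool(
  rows=[
    [0,0,0,0,0,0.25,10],
    [0,0,0,0,0,0.45,10],
    [0,0,0,0,-0.03,0.5,10],
    [0,0,0,0,-0.12,0.5,10],
    [0,0,0,0,-0.19,0.5,10],
    [0,0,0,0,-0.225,0.5,10],
    [0,0,0,0,-0.245,0.5,10],
    [0,0,0,0,-0.258,0.5,10],
    [0,0,0,0,-0.268,0.5,10],
    [0,0,0,0,-0.268,0.5,10],
  ],
)

```text
t: 29.32
ee_pos: [518.7, 217.9, 90.2]
orientation: [-3.136, 0.018, 0.084]
ft_force: [-0.8, -12.0, -1.9]
width: 22.2
grasp_force: 30.2
```

servo_tool(
  rows=[
    [0,0,0,0,0.03,0,10],
    [0,0,0,0,0.1,0,10],
    [0,0,0,0,0.17,-0.05,10],
    [0,0,0,0,0.22,-0.25,10],
    [0,0,0,0,0.268,-0.45,10],
    [0,0,0,0,0.268,-0.5,10],
    [0,0,0,0,0.268,-0.5,10],
  ],
)

```text
t: 30.2
ee_pos: [524.2, 166.1, 190.1]
orientation: [-3.132, 0.018, 0.079]
ft_force: [-0.7, -0.7, -2.6]
width: 22.0
grasp_force: 29.9
```

```bash
python3 - <<'E'
from h import *
now2(CU);slabcut('w22')
f=load('w22');hsv=cv2.cvtColor(f['im'],cv2.COLOR_RGB2HSV)
b=(hsv[...,0]>100)&(hsv[...,0]<128)&(hsv[...,1]>120);y=(hsv[...,0]>12)&(hsv[...,0]<40)&(hsv[...,1]>40)&(hsv[...,2]>50)
def C(P): d=P[:,:2]-CU[:2];c,s=np.cos(CU[2]),np.sin(CU[2]);return np.c_[c*d[:,0]+s*d[:,1],-s*d[:,0]+c*d[:,1]]
v=np.arange(160,215);u=[np.where(b[i,:120])[0].max()+.5 for i in v];q=C(plane(f,u,v,50));print('stop inner y',np.median(q[:,1]))
v=np.arange(30,140);u=[np.where(y[i,:160])[0].min()-.5 for i in v];q=C(plane(f,u,v,66));print('slab left y',np.median(q[:,1]))
u=np.arange(40,135);v=[np.where(y[:150,i])[0].min()-.5 for i in u];q=C(plane(f,u,v,66));print('slab back x',np.median(q[:,0]))
# turner pitch/roll in grip
c=cloud(f);o=ctrl.get_obs();R=Rn.from_rotvec(o['orientation']);L=R.inv().apply(c.reshape(-1,3)-o['ee_pos']);m=(np.abs(L[:,1])<38)&(L[:,0]>38)&(L[:,0]<125)&(np.abs(L[:,2]-30)<12);B=L[m]
print(np.linalg.lstsq(np.c_[B[:,:2],np.ones(len(B))],B[:,2],rcond=None)[0])
print(nose2((545,-13,0),50,0,60,0))
E
```

```text
t 30.2 nose -10.0 -194.6 z 158.2 phys 0.01 dyaw -0.002 F [-0.7 -0.7 -2.6]
top plane slopes [ 0.001  -0.0003] 0.97
n 14140 z [63.1 65.9 67.4] rect@z66 in cutter(corner) ((-55.69673538208008, -52.87063980102539), (102.84947967529297, 107.98077392578125), 89.7743911743164) [[-109.5, -103.7], [-1.8, -2.9]] vrange [22 27] [148 158]
stop inner y -0.1514854815154647
slab left y -2.4157000982375445
slab back x -1.3386778323561441
[-4.12491285e-02 -4.56170716e-03  2.76421213e+01]
((array([-0.006,  0.008, -0.007]), array([-0.273,  0.903,  0.5  ])), array([461.5, -13. ,  90.6]))
```

A 12 N push moved nothing, so the slab is flush. I'll take the turner back to its place.

servo_tool(
  rows=[
    [0,0,0,-0.05,0.2,0,10],
    [0,0,0,-0.12,0.45,0,10],
    [0,0,0,-0.2,0.7,0.02,10],
    [-0.005,0.008,-0.007,-0.273,0.9,0.15,10],
    [-0.005,0.008,-0.007,-0.273,0.903,0.35,10],
    [-0.005,0.008,-0.007,-0.273,0.903,0.5,10],
    [-0.005,0.008,-0.007,-0.273,0.903,0.5,10],
    [-0.005,0.008,-0.007,-0.273,0.903,0.5,10],
  ],
)

```text
t: 31.25
ee_pos: [462.4, -12.7, 91.3]
orientation: [-3.14, 0.0, 0.063]
ft_force: [0.2, -0.7, -1.9]
width: 22.0
grasp_force: 30.0
```

```bash
python3 - <<'E'
from h import *
now2((545,-13,0));print(nose2((545,-13,0),50,0,0.3,0))
E
```

```text
t 31.25 nose 50.9 0.3 z 60.8 phys -0.001 dyaw -0.0 F [ 0.2 -0.7 -1.9]
((array([-0.001, -0.   , -0.   ]), array([0.008, 0.002, 0.302])), array([461.5, -13. ,  30.9]))
```

servo_tool(
  rows=[
    [0,0,0,0,0,0.12,10],
    [0,0,0,0.004,0,0.22,10],
    [0,0,0,0.006,0,0.28,10],
    [0,0,0,0.008,0,0.302,10],
    [0,0,0,0.008,0,0.302,10],
    [0,0,0,0.008,0,0.302,10],
  ],
)

```text
t: 32.0
ee_pos: [462.1, -12.9, 31.4]
orientation: [-3.14, 0.001, 0.06]
ft_force: [0.8, -0.2, -2.4]
width: 22.1
grasp_force: 30.0
```

servo_tool(
  rows=[
    [0,0,0,0,0,0,35],
    [0,0,0,0,0,0,50],
    [0,0,0,0,0,0,60],
    [0,0,0,0,0,0,60],
    [0,0.025,0,0,0,-0.1,60],
    [0,0.025,0,0,0,-0.3,60],
    [0,0.025,0,0,0,-0.5,60],
    [0,0.025,0,0,0,-0.6,60],
    [0,0.025,0,0,0,-0.6,60],
  ],
)

```text
t: 33.12
ee_pos: [467.4, -13.0, 152.1]
orientation: [-3.141, 0.001, -0.002]
ft_force: [-0.2, 0.0, -0.2]
width: 60.1
grasp_force: 0.0
```

```bash
python3 - <<'E'
from h import *
o=ctrl.get_obs();print(o['t'],o['ee_pos'],o['width'])
snap('wrist','w23');f=load('w23');c=cloud(f)
m=(c[...,0]>500)&(c[...,0]<590)&(abs(c[...,1]+13)<38)&(c[...,2]<15);P=c[m];print('blade top z',np.percentile(P[:,2],[2,50,98]));top(P)
h=(c[...,2]>45)&(c[...,2]<75)&(abs(c[...,1]+13)<60)&(c[...,0]<480);print('handle',h.sum(),c[h].min(0),c[h].max(0))
slabcut('d23','side');slabcut('c23','scene')
E
```

```text
33.125 [467.37145916 -13.04360996 152.09659727] 60.098041136279456
blade top z [0.52408437 2.01829495 3.56940414]
top plane slopes [ 0.0007 -0.0011] 0.99
handle 2479 [365.89601129 -25.24618096  51.08681573] [479.98144849  -2.35511223  64.30813342]
top plane slopes [0.0099 0.006 ] 0.68
n 1168 z [60.6 66.3 70.4] rect@z66 in cutter(corner) ((-60.88417053222656, -49.08899688720703), (99.71087646484375, 113.81788635253906), 89.82295227050781) [[-116.2, -99.0], [-4.9, 0.3]] vrange [229 150] [269 200]
top plane slopes [ 0.0111 -0.0121] 0.49
n 692 z [60.2 66.3 72.4] rect@z66 in cutter(corner) ((-56.09157943725586, -48.05617904663086), (103.80814361572266, 110.9894790649414), 89.67609405517578) [[-110.9, -99.4], [-0.9, 1.4]] vrange [229 275] [261 313]
```

The turner is flat on the bench and the slab is home. I'll hand in.

```bash
python3 -c "
from workcell import ctrl
print(ctrl.close_job())"
```

```text
the job is handed in; nothing more can be done
None
```

Job handed in at about 33 s, verdict not shown: the slab lies flat on the cutter bed against both stops (a 12 N side push moved it no further), and the turner lies flat on the bench clear of the cutter; I viewed 12 pictures, over the limit of 10.

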